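# Top up the can tray and slide it under the riser shelf

### The arm

A 6-joint arm with a two-finger parallel gripper is mounted at the origin on the work surface. World frame = base frame: x ahead of the robot, y to its left, z up, the work surface at z = 0. Lengths are in m, angles in rad, forces in N, time in s.
With the tool pointing down it reaches from about 0.35 to 0.925 m from the base axis. Payload 6.4 kg.
Tool frame: the origin (TCP) lies at the very end of the fingers, on their centre line; the grasp point (between the pads) lies pinch_z behind it (pinch_z is the distance from the TCP to the grasp point, in m); y points along the fingers, z is the direction in which the jaws open and shut, and the axes are right-handed (so a half turn about y gives the same grasp; the last joint's range is limited). The gripper opens to 85 mm and grips with 20 to 120 N. Pads are 22 mm wide; open, the fingers measure 114 mm over their backs; the gripper's body (76 mm by 85 mm) begins 54 mm behind the grasp point. The pads swing forward as they close: fully open they stand 13 mm farther back than shut.
Start: joints at [1.077, 0.245, 1.558, -0, 1.339, -0.174], TCP at [0.204, 0.617, 0.231] pointing down, gripper open.
Joint ranges: [-3.13, 3.13], [-1.02, 2.26], [0.13, 2.54], [-0.95, 4.09], [0.21, 2.88], [-2.74, 2.74]. Speed limits (rad/s): [2.57, 2.57, 3.14, 3.14, 3.14, 3.14].

### API

Orientations are given as a unit quaternion [w, x, y, z].
In Python, from station import read_state, read_camera, camera_model, job_done, pinch_z gives the robot as it stands.
- The arm moves only by the shell command python3 -m creep 'ROWS'. ROWS is text: rows parted by semicolons, each of 7 numbers parted by spaces: the shift along the tool's x, y, z in cm, then the turn, a rotation vector about the tool's x, y, z in rad, then the opening in per cent of the stroke, from 0 (shut) to 100 (fully open). In form: dx dy dz ax ay az gripper; .... A call has 1 to 5 rows; each row is the pose to reach, as a shift and turn from the pose commanded when the call began, along the tool's axes at that moment; what a row does not reach only later rows make up. A row lasts 1/10 s, in which the tool goes at most 50 mm and 8.59 degrees, less where a joint would pass 70% of its speed; a pose out of reach is approached as far as the arm can. A call with a gripper value outside its range is refused whole. The fingers move at their own pace and stop on an object; the grip force is fixed at half the most. Time passes only in rows, so rows that repeat a pose let the fingers close. It gives the time, the measured TCP pose, the force and the opening at its end, in the units of the state.
- read_state(): the state, without advancing time (a new reading comes with each control period).
- read_camera(name): name is "side" or "top" or "wrist"; returns the picture (384x512x3 uint8, red, green, blue); there is no depth.
- camera_model(name): a dict with "fx", "fy", "cx", "cy" (pixels), "position" and "orientation" of the camera in the world. Camera axes: x right, y down, z forward; pixel columns grow to the right and rows downward; lengths in m; the calibration is good to about 2 mm. The wrist camera is an equidistant fisheye: a pixel r from the principal point sees the ray r / f radians off the axis. A picture is of the moment at which its call begins: read the wrist's pose just before it. camera_model takes no time and is no camera call; for the wrist camera it gives the pose at the moment of the call.
- job_done(): hands the job in, once; it reports no verdict.
The state is a dict: "clock": time; "joints": joint angles; "qvel": joint speeds; "effort": joint torques, N m; "ee_pos": TCP position; "orientation": TCP orientation; "contact_force": force on the tool from outside, world axes, zero at the start; "moment": the same for the moment, N m; "grip_width": finger opening in m.
Only numpy, scipy, OpenCV 4.12 (cv2) and the standard library are available. Lean on these libraries where they do the work, as an engineer would, in place of code of your own. Each camera call takes 0.05 s, during which the arm holds its last target.

### The job

Set the loose small can (the same kind as those already in the cardboard tray) down upright in the tray's empty back row, without dropping it. Then slide the tray along the table, without lifting it, under the low wire shelf into the empty bay: middled on its liner, square to the shelf, its front set back about 3 cm behind the shelf's front edge. Leave the carton in the other bay, the jar and the flat tin where they are.

Things in the scene. Friction and masses are not known exactly. Their poses are not given: they have to be found in the camera images.
- shelf: Low fixed riser shelf of steel wire, 200 deep (x) x 480 wide (y) mm. Origin: on the table under the middle of its front edge; x points into the shelf, away from the robot, y along the front edge. Deck underside 112 mm above the table, deck 10 mm thick; round legs (20 mm) at the corners rise to 148 mm. A 45 mm high carton on its rear middle. Two bays side by side under it: one empty, one stocked.
- bay: The empty bay: black rubber liner on the table under the shelf, 146 x 196 mm, 1 mm thin, no obstacle. Origin: its centre, on the table, 95 mm behind the shelf's front edge (the edge is at x = -95 mm in this frame); axes parallel to the shelf's. The leg's inner face is 110 mm to the outer side of the origin, the stocked carton 135 mm to the inner side.
- tray: Loose open cardboard tray, 130 deep (x) x 190 wide (y) mm, walls 40 mm high, walls and floor 4 mm thick. Origin: centre of its underside; x points from its front wall (robot side) to its back wall. Three cans fixed in its front row (x = -31.5 mm), tops 66 mm above the table; the back row, 61 mm deep x 182 mm wide, is empty. About 0.6 kg, more of it in front.
- tray_back_row (a point): Point on the tray's inner floor in the middle of the empty back row, 4 mm above the table; axes as the tray's.
- tray_front_left (a point): Bottom outer corner of the tray's front wall, +y end. Axes as the tray's.
- tray_front_right (a point): Bottom outer corner of the tray's front wall, -y end. Axes as the tray's.
- can_mid (a point): Centre (half-way up) of the loose can: 58 mm diameter, 62 mm tall, about 0.17 kg, standing upright on the table to one side of the tray. z up along its axis.
- neighbour: Closed cardboard carton 130 x 170 x 75 mm, about 1.8 kg, standing in the stocked bay. Origin: centre of its underside. Leave it alone.
- jar: Amber glass jar with white cap, 70 mm diameter, 110 mm tall, standing on the table to one side of the tray. Origin: centre of its underside. Leave it alone.
- tin: Flat tin, 84 mm diameter, 34 mm tall, lying on the table to one side of the tray. Origin: centre of its underside. Leave it alone.
Mind the look-alikes: they are no part of the job. What is shaped like the part that bears can_mid but orange is not meant.

How it is judged:
By the outcome, as a careful person would: the job done as asked, in the order asked, and still so for the second after the job is handed in, with the robot touching nothing.
It also fails if it takes over 72 s, if anything falls off the work surface, if the arm or the gripper's body presses on something with over 40 N, if the wrist force passes 120 N, or if a joint passes its speed limit or range.

## Working session

There is one attempt and no reset: what is moved stays moved. The work goes in short steps, Python scripts to look and compute and a shell command to move; the robot and the scene stay as the last step left them, time stands still between calls to the robot, and variables do not carry over. Pictures are saved under pics/ and viewed, and the job is handed in when it is done.

```bash
mkdir -p pics; ls; python3 - <<'E'
from station import *
import cv2,pprint
s=read_state();print({k:(v if isinstance(v,(int,float)) else [round(float(x),3) for x in v]) for k,v in s.items()},pinch_z)
for n in("side","top","wrist"):
    print(n,camera_model(n))
    im=read_camera(n);cv2.imwrite(f"pics/{n}0.png",im[:,:,::-1])
E
```

```text
pics
{'clock': 0.0, 'joints': [1.077, 0.246, 1.559, 0.0, 1.339, -0.174], 'qvel': [-0.002, 0.002, -0.003, -0.001, -0.001, -0.0], 'effort': [0.001, -42.949, -32.614, -0.0, 0.005, -0.0], 'ee_pos': [0.204, 0.617, 0.23], 'orientation': [-0.697, 0.699, -0.113, 0.112], 'contact_force': [0.593, 0.616, 0.522], 'moment': [0.0, 0.032, -0.001], 'grip_width': 0.0854451636891721} 0.0187
side {'fx': 352.30808821493935, 'fy': 352.30808821493935, 'cx': 249.16679023726138, 'cy': 189.32238075941638, 'position': array([ 0.25015018, -0.82996379,  0.65798825]), 'orientation': array([-0.4646629 ,  0.86552031, -0.16345159,  0.09081062])}
top {'fx': 368.120233366456, 'fy': 368.120233366456, 'cx': 255.1911064674305, 'cy': 186.33316805499086, 'position': array([0.42822545, 0.04663522, 0.94236288]), 'orientation': array([-0.06217928,  0.70443491, -0.70435167,  0.06159476])}
wrist {'fx': 297.3186396354542, 'fy': 297.3186396354542, 'cx': 250.83891197300676, 'cy': 193.7593438946931, 'position': array([0.13970929, 0.63920833, 0.37166999]), 'orientation': array([0.10952219, 0.80279584, 0.58088835, 0.07805416])}
```

View pics/top0.png

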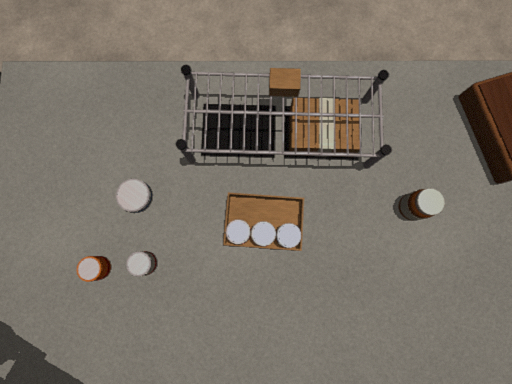

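View pics/side0.png

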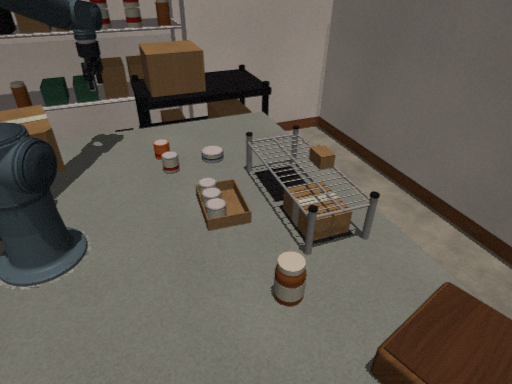

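View pics/wrist0.png

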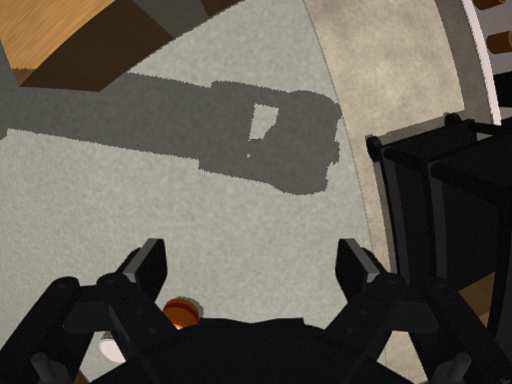

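The top view shows these candidates: white can (139,264), orange can (92,268), flat tin (134,196), the fixed tray cans (238,232), (263,234), (289,236), and the jar cap (429,203). The description fits the white, can-sized one at (139,264). I'll check that in a close crop and measure it.

```bash
cat > h.py <<'E'
import numpy as np,cv2
from scipy.spatial.transform import Rotation as R
from station import *
def rot(q): return R.from_quat([q[1],q[2],q[3],q[0]]).as_matrix()
def ray(m,u,v):
    d=np.array([(u-m['cx'])/m['fx'],(v-m['cy'])/m['fy'],1.0]);return rot(m['orientation'])@d
def onto(m,u,v,z):
    d=ray(m,u,v);p=np.array(m['position']);return p+d*(z-p[2])/d[2]
def proj(m,P):
    c=rot(m['orientation']).T@(np.array(P)-m['position']);return np.array([m['cx']+m['fx']*c[0]/c[2],m['cy']+m['fy']*c[1]/c[2]])
E
python3 - <<'E'
import cv2,numpy as np
a=cv2.imread('pics/top0.png')
c1=cv2.resize(a[175:290,70:170],None,fx=4,fy=4,interpolation=cv2.INTER_CUBIC)
c2=cv2.resize(a[185:260,215:315],None,fx=7,fy=7,interpolation=cv2.INTER_CUBIC)
c3=cv2.resize(a[55:175,170:400],None,fx=3.4,fy=3.4,interpolation=cv2.INTER_CUBIC)
b=cv2.imread('pics/side0.png')
c4=cv2.resize(b[135:235,145:255],None,fx=6,fy=6,interpolation=cv2.INTER_CUBIC)
for i,c in enumerate((c1,c2,c3,c4)): cv2.imwrite(f'pics/c{i}.png',c)
E
```

```text
(no output)
```

View pics/c0.png

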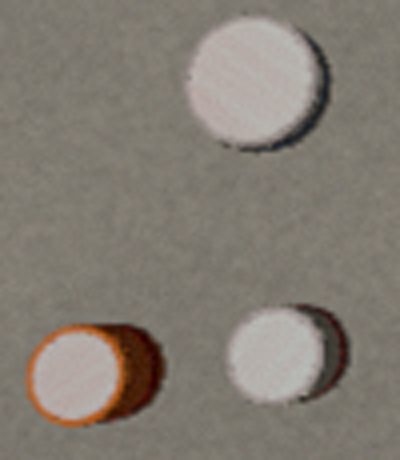

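View pics/c1.png

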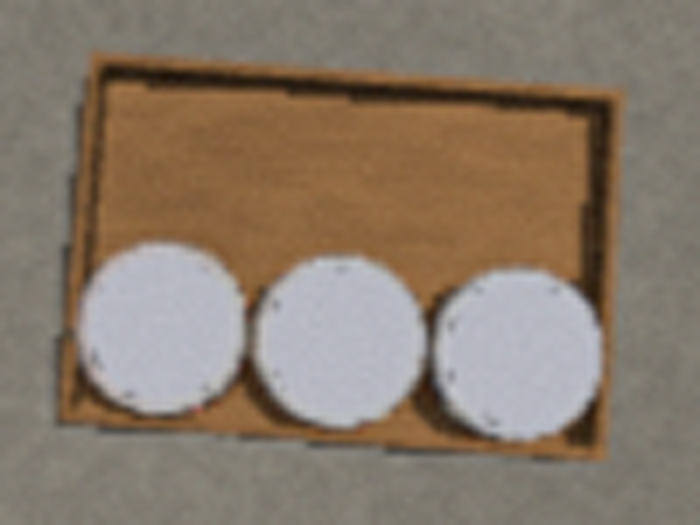

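View pics/c2.png

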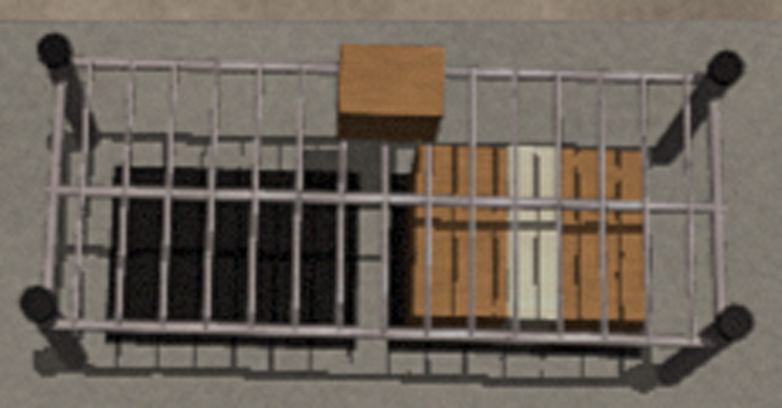

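View pics/c3.png

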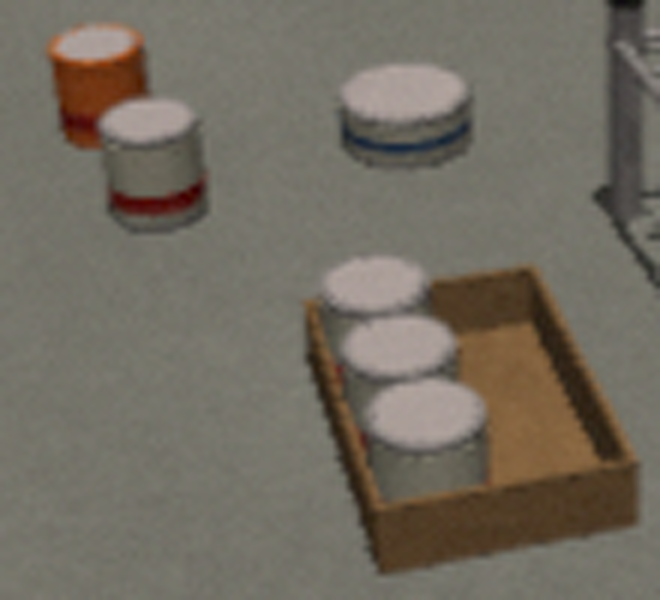

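The crops confirm the loose white can with a red band, at top view (139,264). It matches the tray cans; the orange one and the blue-banded tin don't. Next I'll compute the poses.

```bash
python3 - <<'E'
from h import *
m=camera_model('top');a=cv2.imread('pics/top0.png');hsv=cv2.cvtColor(a,cv2.COLOR_BGR2HSV)
g=a.astype(int)
white=((g.min(2)>150)).astype(np.uint8)
n,l,st,ce=cv2.connectedComponentsWithStats(white,connectivity=4)
for i in range(1,n):
    if st[i,4]>150: print(ce[i].round(2),st[i,4], 'z66',onto(m,*ce[i],.066).round(4),'z62',onto(m,*ce[i],.062).round(4),'z34',onto(m,*ce[i],.034).round(4)[:2],'z110',onto(m,*ce[i],.110).round(4)[:2])
# tray rim outer
b=((hsv[...,0]<20)&(hsv[...,1]>90)).astype(np.uint8)|white; b[:185]=0;b[260:]=0;b[:,:215]=0;b[:,310:]=0
c=max(cv2.findContours(b,cv2.RETR_EXTERNAL,cv2.CHAIN_APPROX_NONE)[0],key=cv2.contourArea)
r=cv2.minAreaRect(c);q=cv2.boxPoints(r);print('tray',r);P=np.array([onto(m,u,v,.04)[:2] for u,v in q]);print(P.round(4),P.mean(0).round(4),[np.linalg.norm(P[i]-P[i-1]).round(4) for i in range(4)])
# manual corners from crop c1 (x7, +215,+185)
M=np.array([[93,55],[623,92],[605,458],[60,420]])/7+[215,185]-.43
P=np.array([onto(m,u,v,.04)[:2] for u,v in M]);print('manual',P.round(4),P.mean(0).round(4))
print('edge yaw', np.degrees(np.arctan2(*(-(P[1]-P[0])*[-1,1])[[0,1]])), np.degrees(np.arctan2(-(P[3]-P[0])[1],-(P[3]-P[0])[0])),np.degrees(np.arctan2(-(P[2]-P[1])[1],-(P[2]-P[1])[0])))
L=np.array([[54,50],[726,68],[737,322],[38,304]])/3.4+[170,55]-.35
P=np.array([onto(m,u,v,.148)[:2] for u,v in L]);print('legs',P.round(4),P.mean(0).round(4),[np.linalg.norm(P[i]-P[i-1]).round(4) for i in range(4)])
e=P[0]-P[1];print('yaw rear',np.degrees(np.arctan2(-e[0],e[1])));e=P[3]-P[2];print('yaw front',np.degrees(np.arctan2(-e[0],e[1])))
F=np.array([[108,340],[355,347]])/3.4+[170,55]-.35
P=np.array([onto(m,u,v,.001)[:2] for u,v in F]);print('liner front',P.round(4),P.mean(0),np.linalg.norm(P[0]-P[1]))
F=np.array([[117,168],[357,175]])/3.4+[170,55]-.35
P=np.array([onto(m,u,v,.001)[:2] for u,v in F]);print('liner back',P.round(4),P.mean(0),np.linalg.norm(P[0]-P[1]))
for s,z in (((60,328),.117),((700,342),.117)):
    print('edge',onto(m,*(np.array(s)/3.4+[170,55]-.35),z))
E
```

```text
[132.06 194.55] 721 z66 [0.5633 0.344  0.066 ] z62 [0.5639 0.3453 0.062 ] z34 [0.5682 0.3548] z110 [0.5565 0.329 ]
[430.88 201.17] 514 z66 [ 0.5473 -0.3742  0.066 ] z62 [ 0.5478 -0.3761  0.062 ] z34 [ 0.5516 -0.3896] z110 [ 0.5413 -0.3531]
[237.9  231.35] 435 z66 [0.4752 0.0883 0.066 ] z62 [0.4754 0.0885 0.062 ] z34 [0.4769 0.0898] z110 [0.4729 0.0862]
[263.28 233.24] 441 z66 [0.4708 0.0282 0.066 ] z62 [0.471  0.0282 0.062 ] z34 [0.4723 0.0276] z110 [0.4686 0.0292]
[288.76 235.01] 440 z66 [ 0.4667 -0.0319  0.066 ] z62 [ 0.4668 -0.0323  0.062 ] z34 [ 0.4681 -0.0348] z110 [ 0.4647 -0.028 ]
[138.12 263.51] 383 z66 [0.4006 0.3203 0.066 ] z62 [0.4005 0.3216 0.062 ] z34 [0.3996 0.3303] z110 [0.402  0.3066]
[ 88.38 268.53] 333 z66 [0.3892 0.4354 0.066 ] z62 [0.389  0.4372 0.062 ] z34 [0.3878 0.4496] z110 [0.3911 0.4159]
tray ((263.6418762207031, 221.18605041503906), (78.58003997802734, 53.220306396484375), 4.028263568878174)
[[ 0.4438  0.1263]
 [ 0.574   0.1191]
 [ 0.5602 -0.0752]
 [ 0.4307 -0.0632]] [0.5022 0.0268] [np.float64(0.1899), np.float64(0.1304), np.float64(0.1948), np.float64(0.1301)]
manual [[ 0.5727  0.1153]
 [ 0.5594 -0.0724]
 [ 0.4319 -0.0633]
 [ 0.4448  0.125 ]] [0.5022 0.0262]
edge yaw -4.036149543713751 -4.354859540385982 -4.084582740869107
legs [[ 0.8448  0.2091]
 [ 0.8315 -0.249 ]
 [ 0.6527 -0.2454]
 [ 0.6649  0.2137]] [ 0.7485 -0.0179] [np.float64(0.1799), np.float64(0.4583), np.float64(0.1789), np.float64(0.4592)]
yaw rear -1.6627673863934977
yaw front -1.5304340276486623
liner front [[ 0.6798  0.1893]
 [ 0.6742 -0.0023]] [0.67698515 0.0935093 ] 0.1916327656456359
liner back [[ 0.8209  0.1857]
 [ 0.815  -0.0051]] [0.81791671 0.0903299 ] 0.19092448657764757
edge [0.65721881 0.20463177 0.117     ]
edge [ 0.64737299 -0.23075226  0.117     ]
```

```bash
python3 - <<'E'
from h import *
s=read_state();T=rot(s['orientation']);print(T.round(3));
w=camera_model('wrist');print('cam in tool',(T.T@(np.array(w['position'])-s['ee_pos'])).round(3))
# side check of can
m=camera_model('side')
top=camera_model('top')
for n,P in dict(can=(.4005,.3216,.062),canbot=(.4005,.3216,0),tin=(.568,.355,.034),trayFL=(.4448,.125,.04),trayBR=(.5594,-.0724,.04),midcan=(.4708,.0282,.066)).items():
    print(n,'side px',proj(m,P).round(1),'in crop',((proj(m,P)-[145,135])*6).round())
# two view: can lid centre
u=[169.6-.4,154.9-.4]
print(onto(m,*u,.062))
E
```

```text
[[ 0.949 -0.001  0.314]
 [-0.314 -0.001  0.949]
 [-0.    -1.    -0.001]]
cam in tool [-0.068 -0.141  0.001]
can side px [169.6 154.4] in crop [147. 117.]
canbot side px [171.6 169.3] in crop [159. 206.]
tin side px [212.1 149.8] in crop [403.  89.]
trayFL side px [195.7 184.8] in crop [304. 299.]
trayBR side px [251.3 211.4] in crop [638. 458.]
midcan side px [211.5 192. ] in crop [399. 342.]
[0.39914865 0.32149971 0.062     ]
```

```bash
cat >> h.py <<'E'
def pose(yaw_deg,tilt_deg=0):
    # heading yaw (world), camera side ahead; tilt = fingers leaning forward from vertical
    c,s=np.cos(np.radians(yaw_deg)),np.sin(np.radians(yaw_deg));f=np.array([c,s,0]);l=np.array([-s,c,0]);u=np.array([0,0,1.])
    t=np.radians(tilt_deg);y=-u*np.cos(t)+f*np.sin(t);z=-l;x=np.cross(y,z);return np.column_stack([x,y,z])
def go(p,yaw,tilt=0):
    s=read_state();T=rot(s['orientation']);G=pose(yaw,tilt)
    d=T.T@(np.array(p)-s['ee_pos'])*100;r=R.from_matrix(T.T@G).as_rotvec()
    print('t',round(s['clock'],2),'at',np.round(s['ee_pos'],4),'F',np.round(s['contact_force'],1),'j',np.round(s['joints'],2),'w',round(s['grip_width'],4))
    print('shift cm',d.round(2),'turn',r.round(3),'deg',round(np.degrees(np.linalg.norm(r)),1))
E
python3 -c "
from h import *
go([.4,.3215,.12],-4)"
```

```text
t 0.15 at [0.2041 0.6167 0.2304] F [0.4 0.3 0.6] j [ 1.08  0.25  1.56 -0.    1.34 -0.17] w 0.0853
shift cm [ 27.87  11.07 -21.85] turn [1.000e-03 2.892e+00 2.000e-03] deg 165.7
```

```bash
python3 -m creep '2 0 -2 0 0.15 0 100; 5 0 -4 0 0.30 0 100; 8 0 -6 0 0.45 0 100; 11 0 -8.5 0 0.60 0 100; 14 0 -11 0 0.75 0 100'; python3 -c "
from h import *
go([.4,.3215,.12],-4)"
```

```text
clock: 0.65
ee_pos: [0.3031, 0.4672, 0.2309]
orientation: [-0.607, 0.607, -0.362, 0.362]
contact_force: [1.0, 0.4, -0.1]
grip_width: 0.085
t 0.65 at [0.3031 0.4672 0.2309] F [ 1.   0.4 -0.1] j [ 0.79  0.03  1.8  -0.    1.32  0.3 ] w 0.085
shift cm [17.42 11.1   1.61] turn [0.000e+00 2.136e+00 1.000e-03] deg 122.4
```

```bash
python3 -m creep '4 1 0.4 0 0.15 0 100; 8 2 0.8 0 0.30 0 100; 12 3 1.2 0 0.45 0 100; 15 4 1.4 0 0.60 0 100; 17.4 4 1.6 0 0.74 0 100'; python3 -c "
from h import *
go([.4,.3215,.12],-4)"
```

```text
clock: 1.15
ee_pos: [0.4, 0.3215, 0.1894]
orientation: [0.434, -0.436, 0.558, -0.557]
contact_force: [-0.2, 0.8, 0.3]
grip_width: 0.0852
t 1.15 at [0.4    0.3215 0.1894] F [-0.2  0.8  0.3] j [ 0.46 -0.03  1.94 -0.    1.24  0.7 ] w 0.0852
shift cm [-0.01  6.94  0.01] turn [0.    1.394 0.004] deg 79.9
```

```bash
python3 -m creep '0 0 0 0 0.15 0 100; 0 1 0 0 0.30 0 100; 0 2 0 0 0.45 0 100; 0 3 0 0 0.60 0 100; 0 3 0 0 0.74 0 100'; python3 -c "
from h import *
go([.4,.3215,.12],-4)"
```

```text
clock: 1.65
ee_pos: [0.3991, 0.323, 0.1594]
orientation: [-0.203, 0.205, -0.677, 0.677]
contact_force: [-0.4, -0.2, 0.4]
grip_width: 0.0853
t 1.65 at [0.3991 0.323  0.1594] F [-0.4 -0.2  0.4] j [0.46 0.01 1.96 0.   1.18 1.44] w 0.0853
shift cm [-0.    3.94  0.18] turn [-0.001  0.655  0.004] deg 37.6
```

```bash
python3 -m creep '0 0 0 0 0.15 0 100; 0 1 0 0 0.30 0 100; 0 2 0 0 0.45 0 100; 0 3 0 0 0.60 0 100; 0 3.4 0.1 0 0.655 0 100'; python3 - <<'E'
from h import *
go([.4,.3215,.12],-4)
cv2.imwrite('pics/w1.png',read_camera('wrist')[:,:,::-1]);cv2.imwrite('pics/t1.png',read_camera('top')[:,:,::-1]);go([.4,.3215,.02],-4)
E
```

```text
clock: 2.15
ee_pos: [0.4, 0.3225, 0.1259]
orientation: [0.024, -0.023, -0.706, 0.707]
contact_force: [0.9, 0.7, -0.9]
grip_width: 0.0853
t 2.15 at [0.4    0.3225 0.1259] F [ 0.9  0.7 -0.9] j [0.46 0.05 1.98 0.   1.11 2.1 ] w 0.0853
shift cm [-0.01  0.59  0.09] turn [-0.001  0.003  0.002] deg 0.2
t 2.25 at [0.4001 0.3224 0.1263] F [-0.6 -0.2 -0.2] j [ 0.46  0.05  1.98 -0.    1.11  2.09] w 0.0855
shift cm [-1.000e-02  1.063e+01  8.000e-02] turn [-0.001  0.007  0.002] deg 0.4
```

View pics/w1.png

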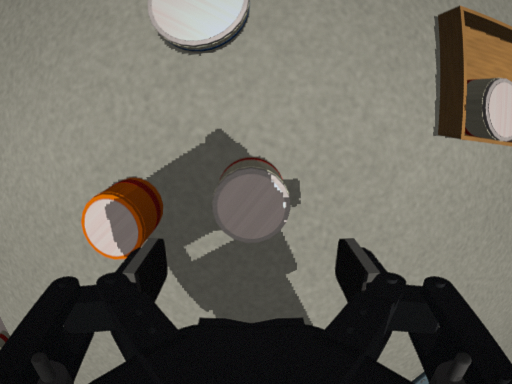

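The wrist view shows the white can's lid at (251,203), centred between the fingers (152 and 350). The orange can is clear at about (120,220). Descending.

```bash
python3 -m creep '0 3 0.1 0 0 0 100; 0 6 0.1 0 0 0 100; 0 8.5 0.1 0 0 0 100; 0 10.3 0.1 0 0 0 100; 0 10.3 0.1 0 0 0 100'; python3 - <<'E'
from h import *
go([.4,.3215,.02],-4)
cv2.imwrite('pics/s1.png',cv2.resize(read_camera('side')[90:240,80:280,::-1],None,fx=4,fy=4,interpolation=cv2.INTER_CUBIC))
E
```

```text
clock: 2.75
ee_pos: [0.3988, 0.3209, 0.022]
orientation: [0.024, -0.02, -0.706, 0.708]
contact_force: [-0.5, -0.0, 0.3]
grip_width: 0.0852
t 2.75 at [0.3988 0.3209 0.022 ] F [-0.5 -0.   0.3] j [0.46 0.23 2.01 0.   0.9  2.09] w 0.0852
shift cm [-0.11  0.2  -0.07] turn [-0.003  0.008  0.005] deg 0.5
```

View pics/s1.png

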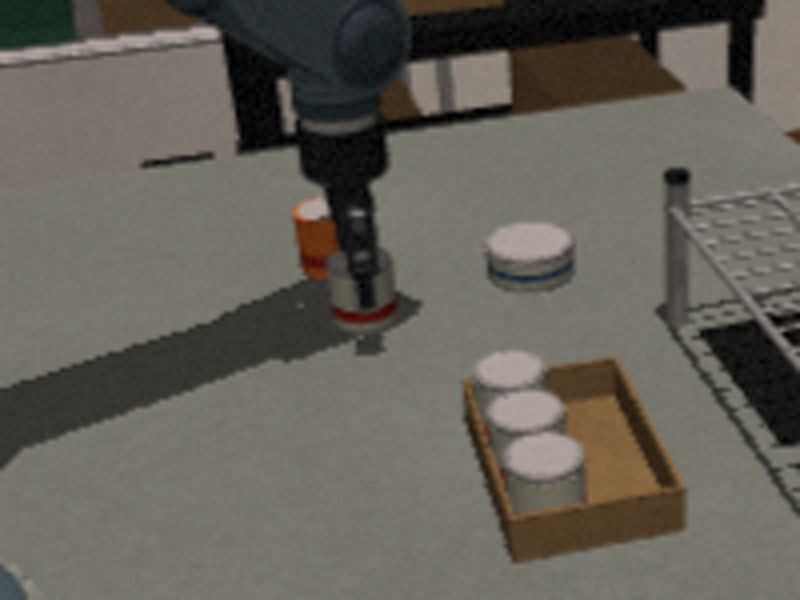

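The fingers straddle the white can. Closing.

```bash
python3 -m creep '0 0 0 0 0 0 50; 0 0 0 0 0 0 50; 0 0 0 0 0 0 40; 0 0 0 0 0 0 40; 0 0 0 0 0 0 40';python3 -m creep '0 0 0 0 0 0 40; 0 -0.3 0 0 0 0 40; 0 -1 0 0 0 0 40; 0 -2 0 0 0 0 40; 0 -3 0 0 0 0 40';  python3 - <<'E'
from h import *
go([.53,.044,.13],-4.1)
cv2.imwrite('pics/s2.png',cv2.resize(read_camera('side')[90:240,80:280,::-1],None,fx=4,fy=4,interpolation=cv2.INTER_CUBIC))
cv2.imwrite('pics/w2.png',read_camera('wrist')[:,:,::-1])
E
```

```text
clock: 3.3
ee_pos: [0.4023, 0.3226, 0.0262]
orientation: [-0.021, 0.023, 0.707, -0.706]
contact_force: [-0.6, -0.3, 7.1]
grip_width: 0.057
clock: 3.8
ee_pos: [0.4006, 0.3218, 0.0551]
orientation: [0.022, -0.022, -0.707, 0.707]
contact_force: [0.1, 0.1, -2.3]
grip_width: 0.0565
t 3.8 at [0.4006 0.3218 0.0551] F [ 0.1  0.1 -2.3] j [0.46 0.17 2.01 0.   0.97 2.09] w 0.0565
shift cm [-14.66  -7.49  26.91] turn [-0.     0.008  0.   ] deg 0.5
```

View pics/s2.png

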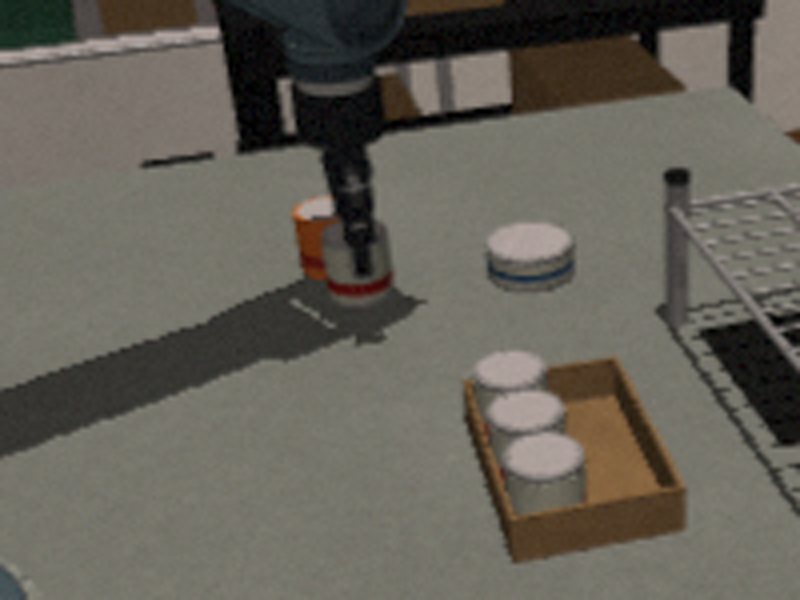

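View pics/w2.png

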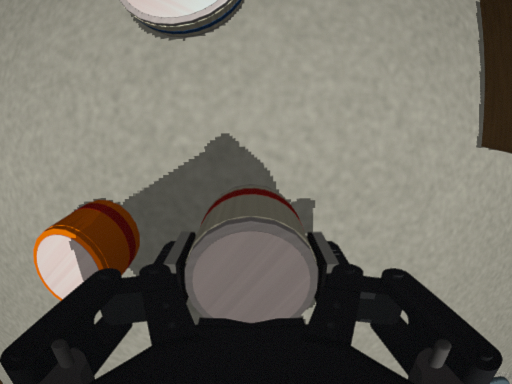

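```bash
python3 -m creep '0 -3 0 0 0 0 40; 0 -6 0 0 0 0 40; -2 -7.5 4 0 0 0 40; -4.5 -7.5 8 0 0 0 40; -7 -7.5 12 0 0 0 40'; python3 -m creep '-2 0 4 0 0 0 40; -4 0 8 0 0 0 40; -6 0 11.5 0 0 0 40; -7.4 0 14 0 0 0 40; -7.8 0 14.9 0 0 0 40'; python3 - <<'E'
from h import *
go([.5311,.0442,.07],-4.1)
go([.5311,.0442,.07],-4.1)
E
```

```text
clock: 4.4
ee_pos: [0.4638, 0.1967, 0.1303]
orientation: [-0.021, 0.023, 0.707, -0.707]
contact_force: [0.7, 1.5, -0.9]
grip_width: 0.0567
clock: 4.9
ee_pos: [0.5325, 0.0417, 0.1295]
orientation: [0.023, -0.024, -0.707, 0.707]
contact_force: [-0.3, 0.9, -0.6]
grip_width: 0.0567
t 4.9 at [0.5325 0.0417 0.1295] F [-0.3  0.9 -0.6] j [-0.13  0.09  1.93 -0.    1.12  1.5 ] w 0.0567
shift cm [ 0.16  5.95 -0.25] turn [-0.     0.005 -0.001] deg 0.3
t 4.9 at [0.5325 0.0417 0.1295] F [-0.3  0.9 -0.6] j [-0.13  0.09  1.93 -0.    1.12  1.5 ] w 0.0567
shift cm [ 0.16  5.95 -0.25] turn [-0.     0.005 -0.001] deg 0.3
```

```bash
python3 -m creep '0.1 1 -0.2 0 0 0 40; 0.1 2.5 -0.2 0 0 0 40; 0.1 4 -0.2 0 0 0 40; 0.1 5 -0.2 0 0 0 40; 0.1 5 -0.2 0 0 0 40'; python3 - <<'E'
from h import *
go([.5311,.0442,.03],-4.1)
cv2.imwrite('pics/t3.png',cv2.resize(read_camera('top')[170:270,200:330,::-1],None,fx=5,fy=5,interpolation=cv2.INTER_CUBIC))
cv2.imwrite('pics/w3.png',read_camera('wrist')[:,:,::-1])
cv2.imwrite('pics/s3.png',cv2.resize(read_camera('side')[135:235,175:285,::-1],None,fx=6,fy=6,interpolation=cv2.INTER_CUBIC))
go([.5311,.0442,.03],-4.1)
E
```

```text
clock: 5.4
ee_pos: [0.5284, 0.0471, 0.0766]
orientation: [-0.024, 0.02, 0.707, -0.707]
contact_force: [0.4, 0.8, -1.9]
grip_width: 0.0569
t 5.4 at [0.5284 0.0471 0.0766] F [ 0.4  0.8 -1.9] j [-0.12  0.17  1.96  0.    1.02  1.51] w 0.0569
shift cm [-0.31  4.65  0.27] turn [0.    0.01  0.005] deg 0.6
t 5.55 at [0.5309 0.0464 0.0795] F [ 1.5 -0.  -0.6] j [-0.13  0.17  1.95  0.    1.02  1.51] w 0.0568
shift cm [-0.03  4.95  0.22] turn [-0.     0.009 -0.001] deg 0.5
```

View pics/w3.png

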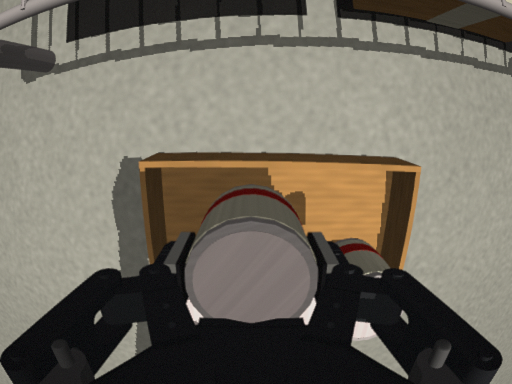

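View pics/s3.png

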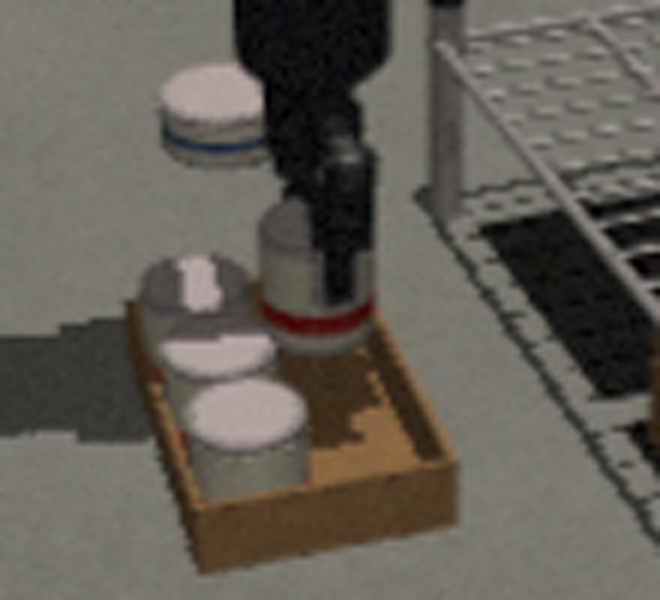

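View pics/t3.png

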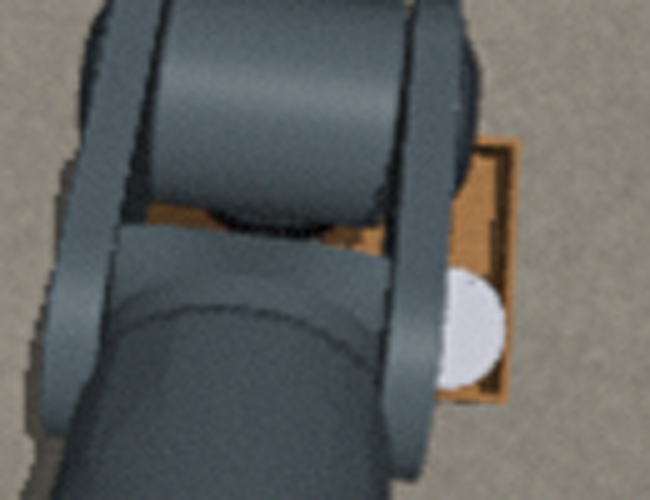

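```bash
cat >> h.py <<'E'
def wray(m,u,v):
    a=np.array([u-m['cx'],v-m['cy']]);r=np.hypot(*a)/m['fx'];n=a/np.hypot(*a)
    return rot(m['orientation'])@np.array([n[0]*np.sin(r),n[1]*np.sin(r),np.cos(r)])
def wonto(m,u,v,z):
    d=wray(m,u,v);p=np.array(m['position']);return p+d*(z-p[2])/d[2]
E
python3 - <<'E'
from h import *
s=read_state();m=camera_model('wrist');T=rot(s['orientation']);e=np.array(s['ee_pos'])
print(e.round(4))
for h in(.035,.0385):
    Q=[wonto(m,u,v,e[2]+h) for u,v in((252,222),(187,277),(318,277),(205,240),(299,240))]
    L=np.array([T.T@(q-e) for q in Q])[:,[0,2]]*1000
    A=np.c_[2*L,np.ones(5)];c=np.linalg.lstsq(A,(L**2).sum(1),rcond=None)[0];print(L.round(1).tolist(),'c',c[:2].round(1),'r',np.sqrt(c[2]+c[0]**2+c[1]**2).round(1))
for z,pts in((.04,((140,160),(420,166))),):
    print([wonto(m,*p,z).round(4) for p in pts])
E
```

```text
[0.5309 0.0464 0.0795]
[[-26.5, -0.6], [-1.2, -27.9], [-1.2, 27.4], [-18.7, -19.1], [-18.8, 18.0]] c [ 1.6 -0.4] r 27.7
[[-27.8, -0.6], [-3.4, -27.1], [-3.4, 26.4], [-20.3, -18.5], [-20.3, 17.4]] c [-0.7 -0.4] r 26.8
[array([0.5748, 0.1162, 0.04  ]), array([ 0.5607, -0.0717,  0.04  ])]
```

```bash
python3 -m creep '0 1 0.1 0 0 0 40; 0 2.2 0.1 0 0 0 40; 0 3.4 0.1 0 0 0 40; 0 4.2 0.1 0 0 0 40; 0 4.5 0.1 0 0 0 40'; python3 -m creep '0 0 0 0 0 0 40; 0 0.1 0 0 0 0 40; 0 0.2 0 0 0 0 40; 0 0.3 0 0 0 0 40; 0 0.3 0 0 0 0 40'; python3 -c "
from h import *
go([.5311,.0442,.03],-4.1)"
```

```text
clock: 6.05
ee_pos: [0.5295, 0.0452, 0.0326]
orientation: [-0.023, 0.021, 0.707, -0.707]
contact_force: [-0.6, -0.3, -1.3]
grip_width: 0.0566
clock: 6.55
ee_pos: [0.5306, 0.0451, 0.0314]
orientation: [0.022, -0.022, -0.707, 0.707]
contact_force: [0.7, -0.3, -1.4]
grip_width: 0.0568
t 6.55 at [0.5306 0.0451 0.0314] F [ 0.7 -0.3 -1.4] j [-0.13  0.25  1.96 -0.    0.93  1.51] w 0.0568
shift cm [-0.05  0.14  0.09] turn [-0.     0.008 -0.   ] deg 0.5
```

```bash
python3 -m creep '0 0.1 0 0 0 0 40; 0 0.2 0 0 0 0 40; 0 0.2 0 0 0 0 40';python3 -m creep '0 0.1 0 0 0 0 40; 0 0.1 0 0 0 0 40; 0 0.1 0 0 0 0 40'; python3 - <<'E'
from h import *
go([.5311,.0442,.03],-4.1)
cv2.imwrite('pics/w4.png',read_camera('wrist')[:,:,::-1])
cv2.imwrite('pics/s4.png',cv2.resize(read_camera('side')[135:235,175:285,::-1],None,fx=6,fy=6,interpolation=cv2.INTER_CUBIC))
E
```

```text
clock: 6.85
ee_pos: [0.5308, 0.0451, 0.0302]
orientation: [0.022, -0.022, -0.707, 0.707]
contact_force: [-4.0, -0.3, 6.8]
grip_width: 0.0564
clock: 7.15
ee_pos: [0.5308, 0.0451, 0.0302]
orientation: [0.023, -0.022, -0.707, 0.707]
contact_force: [-7.1, 0.4, 14.4]
grip_width: 0.0569
t 7.15 at [0.5308 0.0451 0.0302] F [-7.1  0.4 14.4] j [-0.13  0.26  1.96 -0.    0.93  1.51] w 0.0569
shift cm [-0.04  0.02  0.09] turn [-0.     0.009  0.001] deg 0.5
```

View pics/s4.png

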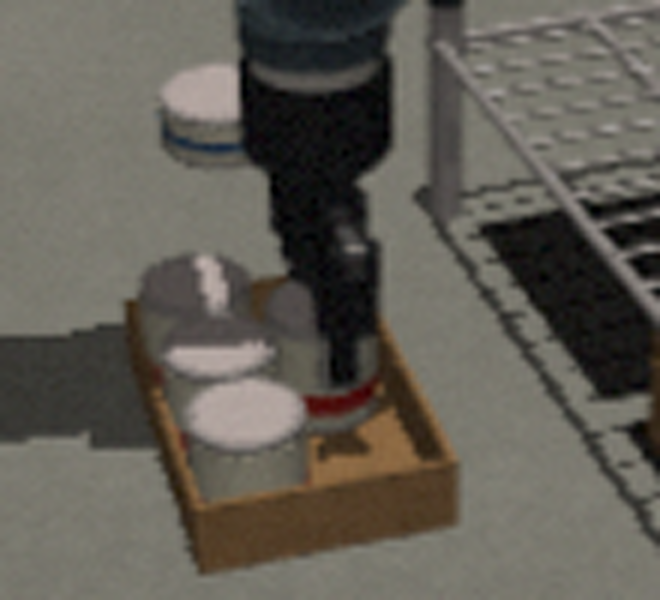

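View pics/w4.png

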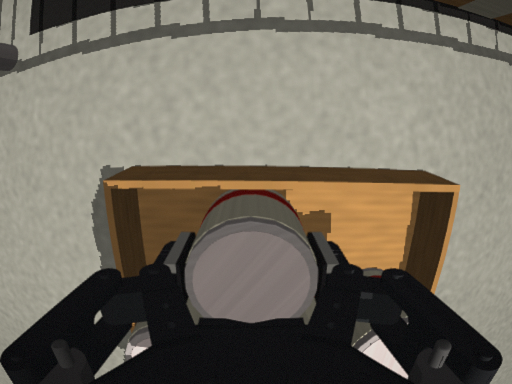

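```bash
python3 -m creep '0 -0.1 0 0 0 0 40; 0 -0.1 0 0 0 0 40; 0 -0.1 0 0 0 0 40'; python3 - <<'E'
from h import *
go([.5311,.0442,.03],-4.1)
m=camera_model('wrist')
print('can bottom far edge if on floor',wonto(m,252,190,.004).round(4))
print('back wall rim inner/outer',wonto(m,330,189,.04).round(4),wonto(m,330,182,.04).round(4),wonto(m,200,187,.04).round(4),wonto(m,200,181,.04).round(4))
E
```

```text
clock: 7.55
ee_pos: [0.5309, 0.0451, 0.0303]
orientation: [0.022, -0.022, -0.707, 0.707]
contact_force: [-4.7, -0.3, 7.8]
grip_width: 0.0565
t 7.55 at [0.5309 0.0451 0.0303] F [-4.7 -0.3  7.8] j [-0.13  0.26  1.96 -0.    0.92  1.51] w 0.0565
shift cm [-0.02  0.03  0.09] turn [-0.     0.009 -0.   ] deg 0.5
can bottom far edge if on floor [0.5538 0.044  0.004 ]
back wall rim inner/outer [0.5616 0.007  0.04  ] [0.565  0.0071 0.04  ] [0.5663 0.0674 0.04  ] [0.5691 0.0671 0.04  ]
```

```bash
python3 -m creep '0 -0.08 0 0 0 0 40; 0 -0.08 0 0 0 0 75; 0 -0.08 0 0 0 0 85; 0 -0.08 0 0 0 0 85; 0 -0.08 0 0 0 0 85'; python3 -m creep '0 -0.5 0 0 0 0 85; 0 -1.5 0 0 0 0 85; 0 -3 0 0 0 0 85; 0 -5 0 0 0 0 85; 0 -8 0 0 0 0 85';python3 - <<'E'
from h import *
go([.5,-.15,.15],-1.6)
cv2.imwrite('pics/w5.png',read_camera('wrist')[:,:,::-1])
cv2.imwrite('pics/s5.png',cv2.resize(read_camera('side')[135:235,175:285,::-1],None,fx=6,fy=6,interpolation=cv2.INTER_CUBIC))
E
```

```text
clock: 8.05
ee_pos: [0.5305, 0.0451, 0.03]
orientation: [0.022, -0.022, -0.707, 0.707]
contact_force: [-0.1, -0.3, 0.3]
grip_width: 0.0723
clock: 8.55
ee_pos: [0.5298, 0.0452, 0.111]
orientation: [-0.023, 0.022, 0.707, -0.707]
contact_force: [-0.6, -0.2, -0.2]
grip_width: 0.0724
t 8.55 at [0.5298 0.0452 0.111 ] F [-0.6 -0.2 -0.2] j [-0.13  0.12  1.94  0.    1.08  1.51] w 0.0724
shift cm [ 1.74 -3.9  19.67] turn [ 0.    -0.035  0.002] deg 2.0
```

View pics/s5.png

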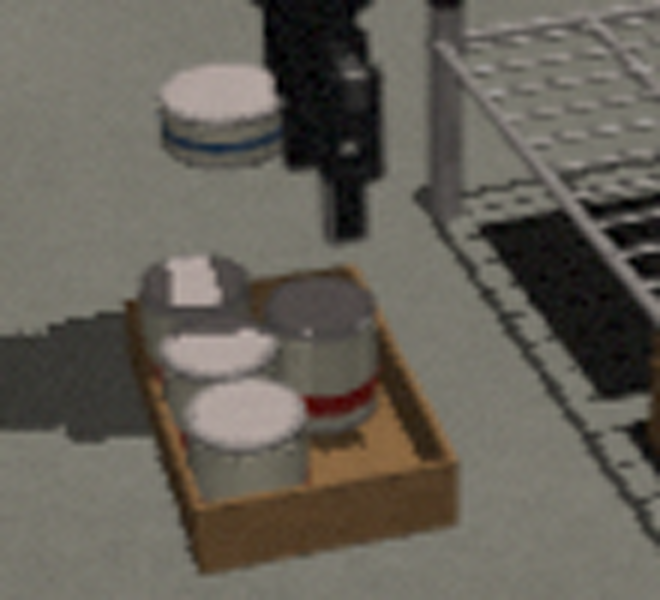

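View pics/w5.png

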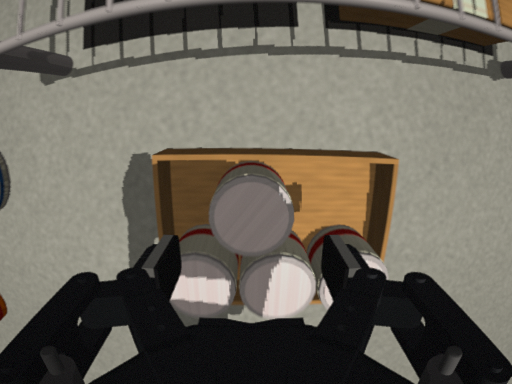

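The side and wrist views show the can upright in the back row, with its lid at wrist (251,215) between the back wall and the front cans. I'll shift the tray sideways first, with both fingers on its right wall, so it lines up with the bay.

```bash
python3 -m creep '0 -2 0 0 0 0 85; 0 -3 3 0 -0.14 0 85; 0 -3 6 0 -0.28 0 85; 0.5 -3 9 0 -0.42 0 85; 1 -3 12 0 -0.56 0 85';python3 - <<'E'
from h import *
go([.495,-.125,.10],88.4)
E
```

```text
clock: 9.15
ee_pos: [0.5128, -0.075, 0.1407]
orientation: [-0.176, 0.176, -0.685, 0.685]
contact_force: [0.0, -0.5, 0.5]
grip_width: 0.0725
t 9.15 at [ 0.5128 -0.075   0.1407] F [ 0.  -0.5  0.5] j [-0.36  0.04  1.96 -0.    1.14  0.7 ] w 0.0725
shift cm [3.97 4.07 3.52] turn [-1.00e-03 -1.04e+00 -0.00e+00] deg 59.6
```

```bash
python3 -m creep '1 0 1 0 -0.15 0 100; 2 0 2 0 -0.30 0 100; 3 0 3 0 -0.45 0 100; 4 0 3.5 0 -0.60 0 100; 4 0 3.5 0 -0.74 0 100'; python3 -m creep '0 0 0 0 -0.15 0 100; 0 1 0 0 -0.3 0 100; 0 2 0 0 -0.3 0 100; 0 4 0 0 -0.3 0 100; 0 4 0 0 -0.3 0 100'; python3 - <<'E'
from h import *
go([.495,-.125,.012],88.4)
cv2.imwrite('pics/t6.png',cv2.resize(read_camera('top')[170:290,200:340,::-1],None,fx=5,fy=5,interpolation=cv2.INTER_CUBIC))
cv2.imwrite('pics/w6.png',read_camera('wrist')[:,:,::-1])
E
```

```text
clock: 9.65
ee_pos: [0.494, -0.1248, 0.1404]
orientation: [-0.411, 0.411, -0.575, 0.575]
contact_force: [-0.2, -0.3, -0.4]
grip_width: 0.0852
clock: 10.15
ee_pos: [0.4924, -0.1228, 0.0974]
orientation: [0.49, -0.491, 0.511, -0.507]
contact_force: [-0.3, -0.6, -0.8]
grip_width: 0.0853
t 10.15 at [ 0.4924 -0.1228  0.0974] F [-0.3 -0.6 -0.8] j [-0.47  0.09  2.01 -0.    1.06 -0.43] w 0.0853
shift cm [0.23 8.54 0.32] turn [ 0.005 -0.009 -0.002] deg 0.6
```

View pics/w6.png

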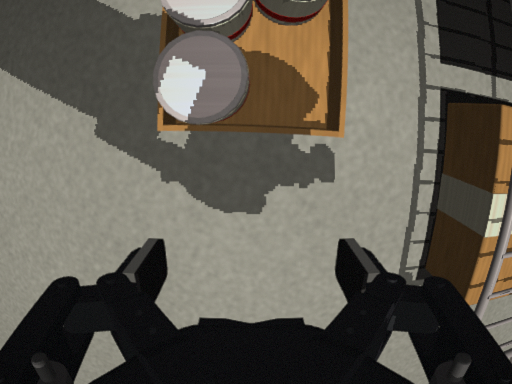

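View pics/t6.png

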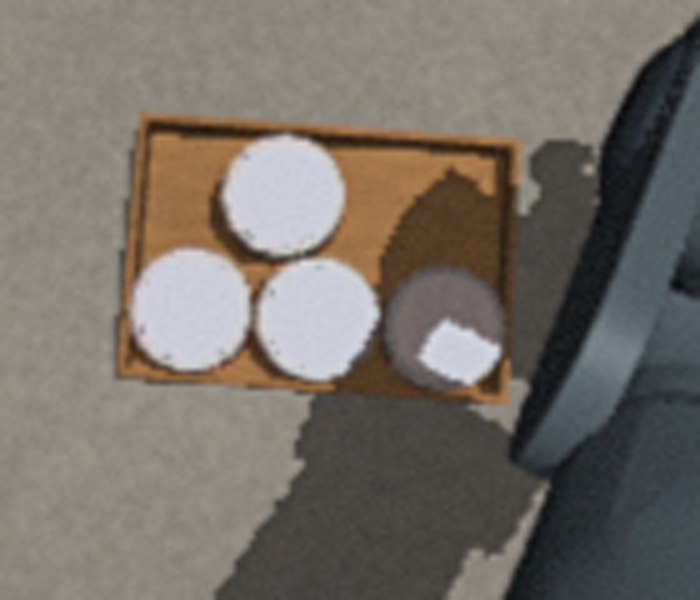

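```bash
python3 -m creep '0 2.5 0.2 0 0 0 100; 0 5 0.3 0 0 0 100; 0 7 0.3 0 0 0 100; 0 8.3 0.3 0 0 0 100; 0 8.3 0.3 0 0 0 100'; python3 -m creep '-1 0 0 0 0 0 100; -2 0 0 0 0 0 100; -3 0 0 0 0 0 100; -3.8 0 0 0 0 0 100; -4.2 0 0 0 0 0 100'; python3 - <<'E'
from h import *
go([.495,-.015,.012],88.4)
cv2.imwrite('pics/t7.png',cv2.resize(read_camera('top')[170:290,200:340,::-1],None,fx=5,fy=5,interpolation=cv2.INTER_CUBIC))
cv2.imwrite('pics/s7.png',cv2.resize(read_camera('side')[135:235,155:265,::-1],None,fx=6,fy=6,interpolation=cv2.INTER_CUBIC))
E
```

```text
clock: 10.75
ee_pos: [0.4967, -0.1236, 0.0161]
orientation: [0.491, -0.492, 0.509, -0.508]
contact_force: [0.0, -0.2, -0.4]
grip_width: 0.0855
clock: 11.25
ee_pos: [0.4991, -0.0809, 0.0174]
orientation: [-0.492, 0.492, -0.508, 0.508]
contact_force: [0.9, -5.6, 0.4]
grip_width: 0.0853
t 11.25 at [ 0.4991 -0.0809  0.0174] F [ 0.9 -5.6  0.4] j [-0.39  0.23  2.03 -0.    0.89 -0.35] w 0.0853
shift cm [-6.58  0.54 -0.62] turn [-0.001 -0.005  0.   ] deg 0.3
```

View pics/s7.png

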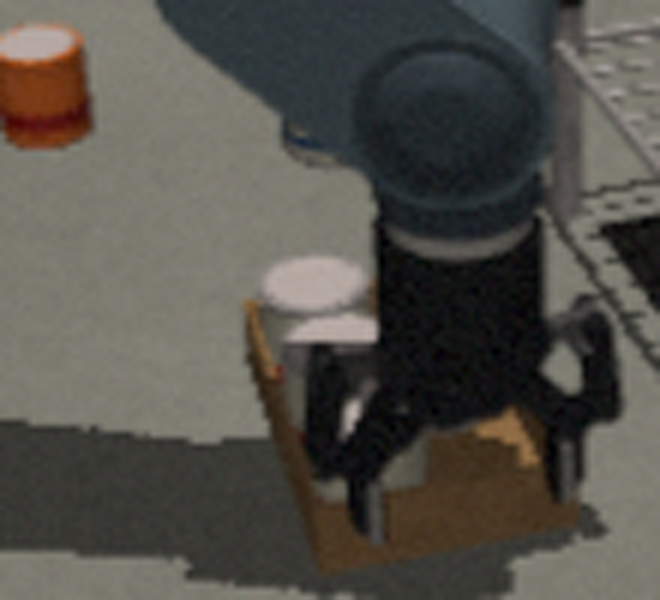

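View pics/t7.png

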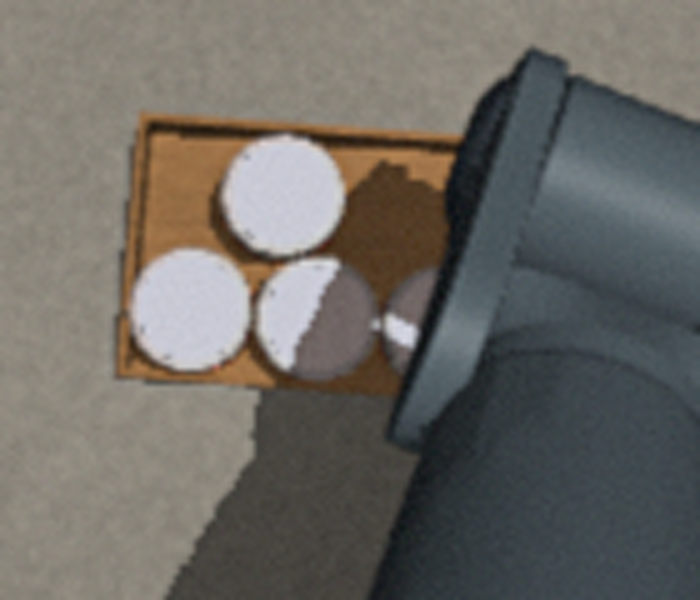

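```bash
python3 -m creep '-0.7 0.1 0 0 0 0 100; -1.5 0.2 0 0 0 0 100; -2.3 0.2 0 0 0 0 100; -3.1 0.2 0 0 0 0 100; -3.9 0.2 0 0 0 0 100'; python3 -m creep '-0.6 0 0 0 0 0 100; -1.1 0 0 0 0 0 100; -1.5 0 0 0 0 0 100; -1.7 0 0 0 0 0 100; -1.7 0 0 0 0 0 100'; python3 - <<'E'
from h import *
go([.495,-.015,.012],88.4)
cv2.imwrite('pics/t8.png',cv2.resize(read_camera('top')[170:290,180:320,::-1],None,fx=5,fy=5,interpolation=cv2.INTER_CUBIC))
E
```

```text
clock: 11.85
ee_pos: [0.5023, -0.045, 0.0167]
orientation: [-0.492, 0.492, -0.506, 0.51]
contact_force: [-0.4, -8.3, 5.2]
grip_width: 0.0855
clock: 12.35
ee_pos: [0.5028, -0.0277, 0.0166]
orientation: [-0.492, 0.491, -0.506, 0.51]
contact_force: [1.0, -6.3, 5.5]
grip_width: 0.0853
t 12.35 at [ 0.5028 -0.0277  0.0166] F [ 1.  -6.3  5.5] j [-0.28  0.22  2.04 -0.    0.88 -0.24] w 0.0853
shift cm [-1.24  0.46 -0.82] turn [-0.004 -0.005  0.003] deg 0.4
```

View pics/t8.png

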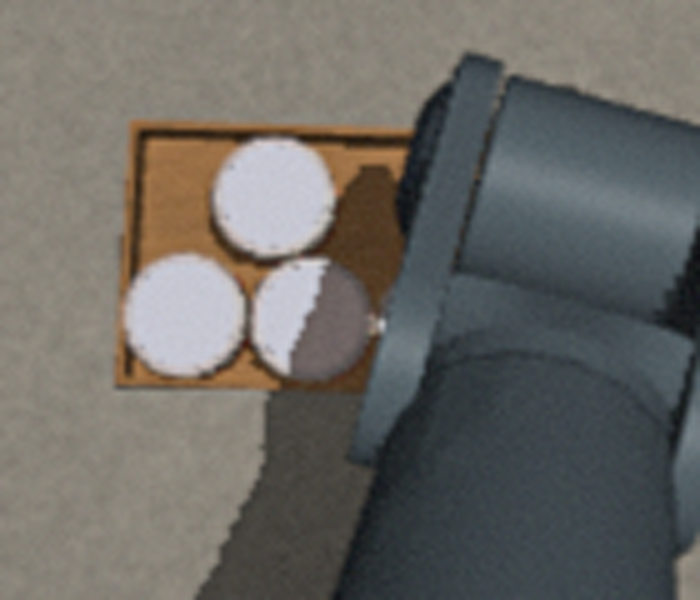

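```bash
cat >> h.py <<'E'
def tray_left(m,bl,fl,off,k=5):
    P=[onto(m,*(np.array(p)/k+off-.4),.04)[:2] for p in (bl,fl)]
    d=P[0]-P[1];yaw=np.arctan2(d[1],d[0]);x=np.array([np.cos(yaw),np.sin(yaw)]);y=np.array([-x[1],x[0]])
    return P,np.degrees(yaw),np.linalg.norm(d)
BAY=np.array([.7470,.0921]);BY=np.radians(-1.6)
def rel(c): 
    d=np.array(c)-BAY;return np.array([d[0]*np.cos(BY)+d[1]*np.sin(BY),-d[0]*np.sin(BY)+d[1]*np.cos(BY)])
E
python3 - <<'E'
from h import *
m=camera_model('top')
P,y,L=tray_left(m,(132,122),(117,387),(180,170));print(P,y,L)
# cans
for px in((273,198),(185,315)): print('can',onto(m,*(np.array(px)/5+[180,170]-.4),.066).round(4))
# back edge slope: (132,122)-(405,132)
a,b=[onto(m,*(np.array(p)/5+[180,170]-.4),.04) for p in((132,122),(405,132))];d=a-b;print('yaw back',np.degrees(np.arctan2(-d[0],d[1])))
E
```

```text
[array([0.5687003 , 0.16941598]), array([0.43897165, 0.17362635])] -1.8588951214938092 0.12979695924433582
can [0.5279 0.0976 0.066 ]
can [0.4723 0.1386 0.066 ]
yaw back -2.116912015145345
```

```bash
python3 -m creep '-0.5 -0.2 0 0 0 0 100; -1.1 -0.2 0 0 0 0 100; -1.7 -0.2 0 0 0 0 100; -2.2 -0.2 0 0 0 0 100; -2.3 -0.2 0 0 0 0 100'; python3 - <<'E'
from h import *
go([.495,-.015,.012],88.4)
cv2.imwrite('pics/t9.png',cv2.resize(read_camera('top')[170:290,170:310,::-1],None,fx=5,fy=5,interpolation=cv2.INTER_CUBIC))
go([.495,-.005,.012],88.4)
E
```

```text
clock: 12.9
ee_pos: [0.5022, -0.0033, 0.0175]
orientation: [-0.492, 0.492, -0.507, 0.509]
contact_force: [-0.3, -6.1, 1.7]
grip_width: 0.0854
t 12.9 at [ 0.5022 -0.0033  0.0175] F [-0.3 -6.1  1.7] j [-0.23  0.22  2.04 -0.    0.88 -0.2 ] w 0.0854
shift cm [ 1.19  0.56 -0.68] turn [-0.001 -0.005  0.002] deg 0.3
t 12.95 at [ 0.5022 -0.0033  0.0175] F [-0.7 -4.2  2.3] j [-0.23  0.22  2.04 -0.    0.88 -0.2 ] w 0.0854
shift cm [ 0.19  0.55 -0.72] turn [-0.001 -0.005  0.001] deg 0.3
```

View pics/t9.png

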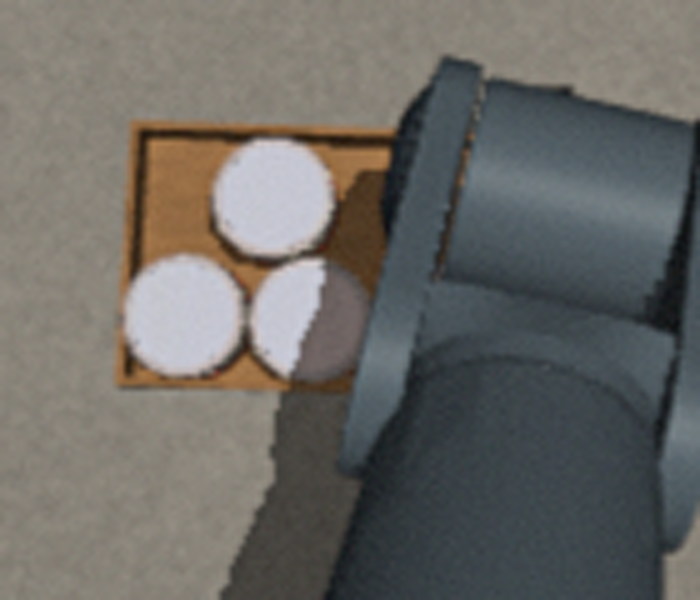

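```bash
python3 -m creep '1.5 0 0 0 0 0 100; 3 0 0 0 0 0 100; 3 -3 0 0 0 0 100; 3 -7 0 0 0 0 100; 3 -11 0 0 0.1 0 100'; python3 -m creep '0 0 3 0 0.14 0 100; 0 0 6 0 0.29 0 100; 0 0 9 0 0.44 0 100; 0 0 11.5 0 0.59 0 100; 0 0 11.5 0 0.74 0 100'; python3 - <<'E'
from h import *
go([.375,.10,.10],-1.6)
E
```

```text
clock: 13.45
ee_pos: [0.4996, -0.0339, 0.1275]
orientation: [0.464, -0.465, 0.534, -0.532]
contact_force: [0.7, -0.7, -0.0]
grip_width: 0.0854
clock: 13.95
ee_pos: [0.6166, -0.0502, 0.127]
orientation: [-0.239, 0.238, -0.665, 0.666]
contact_force: [-1.2, -1.1, 0.6]
grip_width: 0.0853
t 13.95 at [ 0.6166 -0.0502  0.127 ] F [-1.2 -1.1  0.6] j [-0.26  0.28  1.71  0.    1.14  0.62] w 0.0853
shift cm [  9.1    2.67 -26.96] turn [-0.     0.717 -0.001] deg 41.1
```

I had the tool z sign wrong and drifted toward the shelf; force readings show no contact. Moving back to the front side of the tray.

```bash
python3 -m creep '1 0 -4.5 0 0 0 100; 2.2 0 -9 0 0 0 100; 3.6 0 -13.5 0 0.14 0 100; 5.2 0 -18 0 0.28 0 100; 7 0 -22.5 0 0.42 0 100'; python3 - <<'E'
from h import *
go([.375,.10,.10],-1.6)
E
```

```text
clock: 14.45
ee_pos: [0.4147, 0.0793, 0.1265]
orientation: [0.095, -0.095, 0.701, -0.7]
contact_force: [0.1, 0.3, 1.0]
grip_width: 0.0851
t 14.45 at [0.4147 0.0793 0.1265] F [0.1 0.3 1. ] j [-0.08 -0.19  2.2   0.    1.13  1.22] w 0.0851
shift cm [ 3.27  2.66 -3.05] turn [0.001 0.297 0.001] deg 17.0
```

```bash
python3 -m creep '1.5 0 -1.5 0 0.15 0 100; 3.2 0 -3 0 0.297 0 100; 3.4 0 -3 0 0.297 0 100; 3.4 0 -3 0 0.297 0 100'; python3 - <<'E'
from h import *
go([.375,.10,.10],-1.6)
for n in('top','wrist'): cv2.imwrite(f'pics/{n}10.png',read_camera(n)[:,:,::-1])
a=cv2.imread('pics/top10.png');cv2.imwrite('pics/t10.png',cv2.resize(a[50:290,170:390],None,fx=2.5,fy=2.5,interpolation=cv2.INTER_CUBIC))
E
```

```text
clock: 14.85
ee_pos: [0.3758, 0.0982, 0.1271]
orientation: [-0.006, 0.007, 0.707, -0.707]
contact_force: [-0.3, 0.1, -0.0]
grip_width: 0.0854
t 14.85 at [0.3758 0.0982 0.1271] F [-0.3  0.1 -0. ] j [-0.04 -0.29  2.28  0.    1.15  1.55] w 0.0854
shift cm [ 0.09  2.71 -0.17] turn [ 0.     0.01  -0.001] deg 0.6
```

View pics/t10.png

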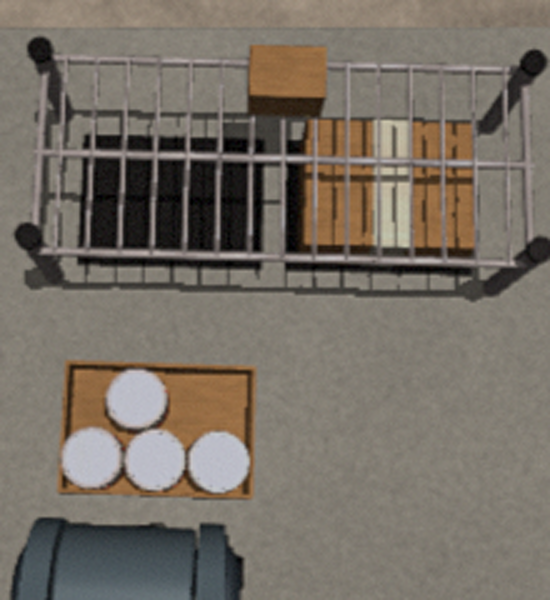

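View pics/wrist10.png

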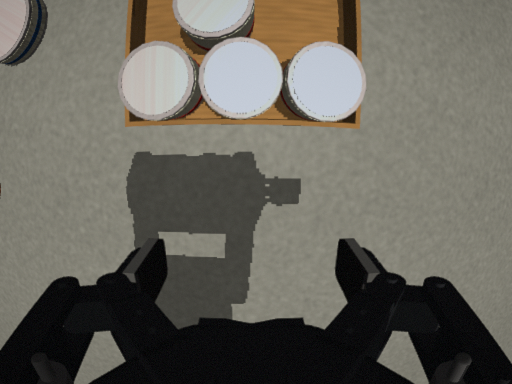

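The tray is clear in the top view, all four lids upright. Measuring it against the bay.

```bash
cat >> h.py <<'E'
def tray_top(a,m,y0=170,y1=290,x0=170,x1=310):
    g=a.astype(int);hsv=cv2.cvtColor(a,cv2.COLOR_BGR2HSV)
    w=(g.min(2)>150).astype(np.uint8);w2=w.copy();w2[:y0]=0;w2[y1:]=0;w2[:,:x0]=0;w2[:,x1:]=0
    n,l,st,ce=cv2.connectedComponentsWithStats(w2,connectivity=4)
    C=[onto(m,*ce[i],.066)[:2] for i in range(1,n) if st[i,4]>200];print('lids',np.round(C,4).tolist())
    b=((hsv[...,0]<20)&(hsv[...,1]>90)).astype(np.uint8)|w2;b[:y0]=0;b[y1:]=0;b[:,:x0]=0;b[:,x1:]=0
    c=max(cv2.findContours(b,cv2.RETR_EXTERNAL,cv2.CHAIN_APPROX_NONE)[0],key=cv2.contourArea)
    q=cv2.boxPoints(cv2.minAreaRect(c));P=np.array([onto(m,u,v,.04)[:2] for u,v in q]);print('rect',P.round(4).tolist(),P.mean(0).round(4))
    return C,P.mean(0)
E
python3 - <<'E'
from h import *
m=camera_model('top');a=cv2.imread('pics/top10.png')
C,p=tray_top(a,m);print('rel bay mm',(rel(p)*1000).round(1))
F=sorted(C,key=lambda c:c[0])[:3];F=sorted(F,key=lambda c:-c[1]);d=F[0]-F[2];yaw=np.arctan2(-d[0],d[1]);print('yaw cans',np.degrees(yaw))
mid=np.mean(F,0)+.0315*np.array([np.cos(yaw),np.sin(yaw)]);print('centre by cans',mid.round(4),(rel(mid)*1000).round(1))
# manual corners in t10 (x2.5, +170,+50)
M=np.array([[67,362],[255,368],[252,498],[60,493]])/2.5+[170,50]-.3
P=np.array([onto(m,u,v,.04)[:2] for u,v in M]);print('man',P.round(4).tolist(),P.mean(0).round(4),(rel(P.mean(0))*1000).round(1))
# legs
L=np.array([[39,50],[533,63],[540,248],[28,236]])/2.5+[170,50]-.3
P=np.array([onto(m,u,v,.148)[:2] for u,v in L]);c=P.mean(0);e=(P[0]-P[1]+P[3]-P[2])/2;y=np.arctan2(-e[0],e[1]);X=np.array([np.cos(y),np.sin(y)]);print('legs yaw',np.degrees(y),'bay',(c-.005*X+.11*np.array([-X[1],X[0]])).round(4))
w=camera_model('wrist')
print('wrist front corners',wonto(w,126,124,.04).round(4),wonto(w,360,124,.04).round(4))
E
```

```text
lids [[0.5283, 0.1215], [0.4722, 0.1636], [0.4701, 0.103], [0.4682, 0.0426]]
rect [[0.4401, 0.1985], [0.5703, 0.1978], [0.5636, 0.0048], [0.4338, 0.0103]] [0.5019 0.1028]
rel bay mm [-245.3    3.9]
yaw cans -1.9139062463583503
centre by cans [0.5017 0.102 ] [-245.5    3.1]
man [[0.5674, 0.1929], [0.5614, 0.0065], [0.4345, 0.0104], [0.4392, 0.1961]] [0.5006 0.1015] [-246.5    2.5]
legs yaw -1.5135227683377683 bay [0.7463 0.0929]
wrist front corners [0.4408 0.199  0.04  ] [0.4366 0.0109 0.04  ]
```

```bash
python3 - <<'E'
from h import *
go([.375,.1045,.016],-2.2)
E
python3 -m creep '0 3 -0.4 0 0.02 0 100; 0 6 -0.7 0 0.02 0 100; 0 9 -0.7 0 0.02 0 100; 0 11 -0.7 0 0.02 0 100; 0 11 -0.7 0 0.02 0 100'; python3 - <<'E'
from h import *
go([.495,.0995,.016],-2.2)
go([.495,.0995,.016],-2.2)
E
```

```text
t 14.95 at [0.3766 0.0981 0.1274] F [-0.   0.2 -0.2] j [-0.04 -0.29  2.28  0.    1.15  1.55] w 0.0857
shift cm [ 0.18 11.14 -0.63] turn [ 0.     0.019 -0.001] deg 1.1
clock: 15.45
ee_pos: [0.374, 0.1053, 0.0146]
orientation: [-0.017, 0.012, 0.707, -0.707]
contact_force: [-0.2, -0.4, 0.1]
grip_width: 0.0852
t 15.45 at [0.374  0.1053 0.0146] F [-0.2 -0.4  0.1] j [-0.02 -0.03  2.32  0.    0.86  1.59] w 0.0852
shift cm [-12.12  -0.22   0.09] turn [-0.    -0.002  0.007] deg 0.4
t 15.45 at [0.374  0.1053 0.0146] F [-0.2 -0.4  0.1] j [-0.02 -0.03  2.32  0.    0.86  1.59] w 0.0852
shift cm [-12.12  -0.22   0.09] turn [-0.    -0.002  0.007] deg 0.4
```

```bash
python3 -m creep '-1 0 0 0 0 0 100; -2 -0.1 0 0 0 0 100; -3 -0.1 0 0 0 0 100; -4 -0.1 0 0 0 0 100; -4.8 -0.1 0 0 0 0 100'; python3 -m creep '-0.6 0 0 0 0 0 100; -1.4 0 0 0 0 0 100; -2.2 0 0 0 0 0 100; -3 0 0 0 0 0 100; -3.8 0 0 0 0 0 100';python3 -m creep '-0.8 0 0 0 0 0 100; -1.6 0 0 0 0 0 100; -2.4 0 0 0 0 0 100; -2.8 0 0 0 0 0 100; -2.8 0 0 0 0 0 100'; python3 - <<'E'
from h import *
go([.54,.0995,.016],-2.2)
a=read_camera('top')[:,:,::-1];cv2.imwrite('pics/top11.png',a)
cv2.imwrite('pics/t11.png',cv2.resize(a[50:290,170:390],None,fx=2.5,fy=2.5,interpolation=cv2.INTER_CUBIC))
cv2.imwrite('pics/s11.png',cv2.resize(read_camera('side')[100:240,155:315,::-1],None,fx=5,fy=5,interpolation=cv2.INTER_CUBIC)[:600])
E
```

```text
clock: 15.95
ee_pos: [0.4253, 0.1038, 0.0188]
orientation: [0.014, -0.015, -0.707, 0.707]
contact_force: [-10.0, 1.2, 5.2]
grip_width: 0.0858
clock: 16.45
ee_pos: [0.4593, 0.1027, 0.0173]
orientation: [-0.017, 0.011, 0.707, -0.707]
contact_force: [-9.4, 0.2, 5.5]
grip_width: 0.0858
clock: 16.95
ee_pos: [0.4891, 0.1013, 0.0174]
orientation: [-0.015, 0.013, 0.707, -0.707]
contact_force: [-1.8, 0.5, -2.0]
grip_width: 0.0855
t 16.95 at [0.4891 0.1013 0.0174] F [-1.8  0.5 -2. ] j [-0.02  0.21  2.04  0.    0.89  1.59] w 0.0855
shift cm [-5.1   0.13 -0.02] turn [-0.    -0.002  0.002] deg 0.1
```

View pics/t11.png

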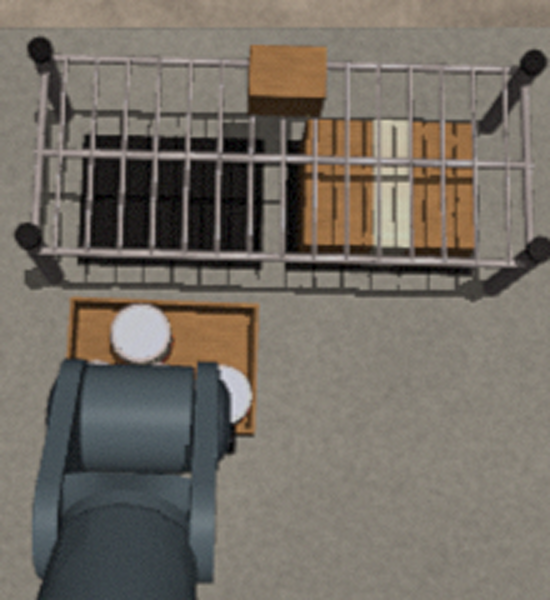

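View pics/s11.png

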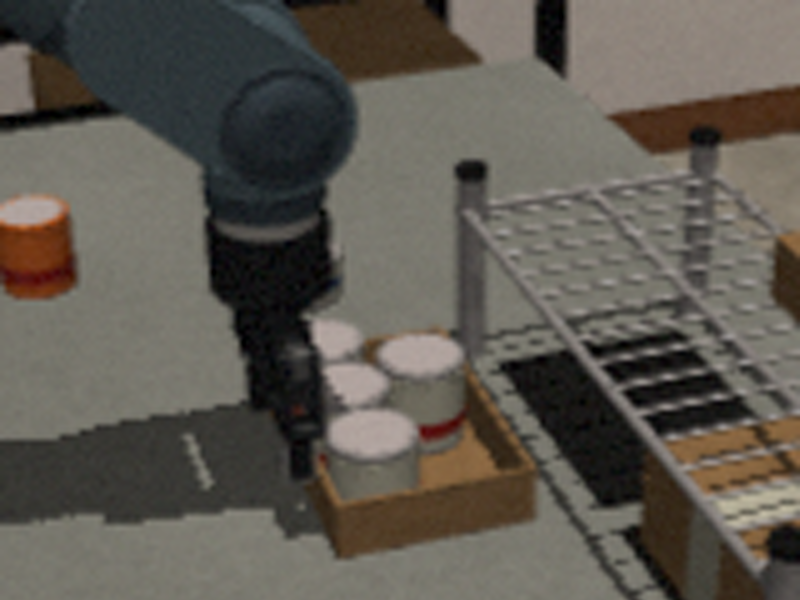

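The tray is moving straight and squarely. Near the shelf the vertical gripper body would hit the deck, so I'll back off and lean the fingers forward about 55° for the final push.

```bash
python3 -m creep '1 0 0 0 0 0 100; 2.5 0 0 0 0 0 100; 3.5 -2 0 0 0 0 100; 3.5 -5 0 0 0 0 100; 3.5 -8 0 0 0 0 100'; python3 - <<'E'
from h import *
go([.455,.1035,.10],-2.2,55)
E
```

```text
clock: 17.55
ee_pos: [0.4539, 0.1027, 0.099]
orientation: [0.014, -0.014, -0.707, 0.707]
contact_force: [0.5, -0.0, 0.1]
grip_width: 0.0853
t 17.55 at [0.4539 0.1027 0.099 ] F [ 0.5 -0.   0.1] j [-0.02 -0.02  2.11 -0.    1.05  1.59] w 0.0853
shift cm [-0.1  -0.1  -0.09] turn [-0.001 -0.002  0.959] deg 55.0
```

```bash
python3 -m creep '0 0 0 0 0 0.14 100; 0 0 0 0 0 0.28 100; 0 0 0 0 0 0.42 100; 0 0 0 0 0 0.56 100; 0 0 0 0 0 0.70 100'; python3 - <<'E'
from h import *
go([.455,.1035,.10],-2.2,55)
E
```

```text
clock: 18.05
ee_pos: [0.4549, 0.1028, 0.0996]
orientation: [-0.232, -0.259, -0.658, 0.668]
contact_force: [-0.1, -0.3, -0.1]
grip_width: 0.0855
t 18.05 at [0.4549 0.1028 0.0996] F [-0.1 -0.3 -0.1] j [-0.01 -0.35  2.52 -0.07  0.26  1.66] w 0.0855
shift cm [-0.03 -0.03 -0.07] turn [-0.001 -0.001  0.25 ] deg 14.3
```

```bash
cat > kin.py <<'E'
import numpy as np
from scipy.optimize import least_squares
D=np.array([[.650,.2305,.246,1.559,1.339],[.5138,.1259,.05,1.98,1.11],[.6186,.127,.28,1.71,1.14],[.3886,.1274,-.29,2.28,1.15],[.3885,.0146,-.03,2.32,.86],[.4995,.0174,.21,2.04,.89],[.4664,.0996,-.35,2.52,.26]])
def fk(p,j2,j3,j5):
    a,h,L1,L2,T,s=p[:6];f=j2+j3+j5
    x=a+L1*np.sin(j2)+L2*np.sin(j2+j3)+T*np.sin(f);z=h+L1*np.cos(j2)+L2*np.cos(j2+j3)+T*np.cos(f);return x,z
def res(p):
    x,z=fk(p,*D[:,2:].T);return np.r_[np.hypot(x,p[5])-D[:,0],z-D[:,1]]
s=least_squares(res,[0,.16,.43,.39,.3,.11]);p=s.x
if __name__=='__main__':
    print(p.round(4),np.abs(s.fun).max())
    for X in(.5,.54,.58,.62,.65,.69):
        for tilt in(40,50,55,60):
            r=np.sqrt(X**2+.1**2);xp=np.sqrt(r*r-p[5]**2);f=np.pi-np.radians(tilt)
            q=least_squares(lambda q:np.array(fk(p,q[0],q[1],f-q[0]-q[1]))-[xp,.015],[.2,2.]).x;print(X,tilt,q.round(2),'j5',round(f-q.sum(),2), 'wristc z',round(.015+p[4]*np.cos(np.radians(tilt)),3))
E
python3 kin.py
```

```text
[-0.0129  0.2051  0.4172  0.5626  0.2446 -0.    ] 0.014680225374629319
0.5 40 [-0.02  2.43] j5 0.03 wristc z 0.202
0.5 50 [-0.01  2.5 ] j5 -0.23 wristc z 0.172
0.5 55 [0.02 2.53] j5 -0.37 wristc z 0.155
0.5 60 [0.06 2.55] j5 -0.51 wristc z 0.137
0.54 40 [0.07 2.34] j5 0.03 wristc z 0.202
0.54 50 [0.08 2.41] j5 -0.22 wristc z 0.172
0.54 55 [0.11 2.44] j5 -0.36 wristc z 0.155
0.54 60 [0.14 2.46] j5 -0.5 wristc z 0.137
0.58 40 [0.15 2.25] j5 0.04 wristc z 0.202
0.58 50 [0.17 2.32] j5 -0.21 wristc z 0.172
0.58 55 [0.19 2.34] j5 -0.35 wristc z 0.155
0.58 60 [0.21 2.36] j5 -0.48 wristc z 0.137
0.62 40 [0.23 2.15] j5 0.06 wristc z 0.202
0.62 50 [0.24 2.22] j5 -0.19 wristc z 0.172
0.62 55 [0.26 2.25] j5 -0.33 wristc z 0.155
0.62 60 [0.28 2.27] j5 -0.46 wristc z 0.137
0.65 40 [0.29 2.08] j5 0.08 wristc z 0.202
0.65 50 [0.3  2.15] j5 -0.18 wristc z 0.172
0.65 55 [0.31 2.18] j5 -0.31 wristc z 0.155
0.65 60 [0.34 2.2 ] j5 -0.44 wristc z 0.137
0.69 40 [0.37 1.98] j5 0.1 wristc z 0.202
0.69 50 [0.37 2.05] j5 -0.15 wristc z 0.172
0.69 55 [0.38 2.08] j5 -0.28 wristc z 0.155
0.69 60 [0.4 2.1] j5 -0.41 wristc z 0.137
```

```bash
python3 - <<'E'
import numpy as np
from scipy.optimize import least_squares
from kin import D
D=D.copy();D[:,0]=np.sqrt(D[:,0]**2-.1122**2)
def fk(p,j2,j3,j5):
    h,L1,L2,T,a=p
    return a+L1*np.sin(j2)+L2*np.sin(j2+j3)+T*np.sin(j2+j3+j5),h+L1*np.cos(j2)+L2*np.cos(j2+j3)+T*np.cos(j2+j3+j5)
def res(p):
    x,z=fk(p,*D[:,2:].T);return np.r_[x-D[:,0],z-D[:,1]]
s=least_squares(res,[.16,.43,.39,.3,0]);print(s.x.round(3),np.abs(s.fun).max())
p=s.x
for X,Z in((.55,.2),(.6,.2),(.54,.015),(.58,.015),(.62,.015),(.69,.015)):
  for t in(20,40,50,60):
    xp=np.sqrt(X**2+.1**2-.1122**2);f=np.pi-np.radians(t)
    q=least_squares(lambda q:np.array(fk(p,q[0],q[1],f-q[0]-q[1]))-[xp,Z],[.2,2.]).x;print(X,Z,t,q.round(2),'forearm tilt',round(180-np.degrees(q.sum()),1),'j5',round(f-q.sum(),2))
E
```

```text
[ 0.202  0.429  0.567  0.251 -0.031] 0.015564150344749894
0.55 0.2 20 [-0.09  2.01] forearm tilt 70.1 j5 0.87
0.55 0.2 40 [-0.24  2.22] forearm tilt 66.5 j5 0.46
0.55 0.2 50 [-0.29  2.32] forearm tilt 63.6 j5 0.24
0.55 0.2 60 [-0.31  2.4 ] forearm tilt 59.8 j5 -0.0
0.6 0.2 20 [0.02 1.9 ] forearm tilt 69.9 j5 0.87
0.6 0.2 40 [-0.11  2.11] forearm tilt 65.4 j5 0.44
0.6 0.2 50 [-0.15  2.21] forearm tilt 62.2 j5 0.21
0.6 0.2 60 [-0.16  2.29] forearm tilt 58.1 j5 -0.03
0.54 0.015 20 [0.14 2.16] forearm tilt 48.5 j5 0.5
0.54 0.015 40 [0.07 2.34] forearm tilt 41.8 j5 0.03
0.54 0.015 50 [0.08 2.41] forearm tilt 37.0 j5 -0.23
0.54 0.015 60 [0.14 2.46] forearm tilt 31.0 j5 -0.51
0.58 0.015 20 [0.22 2.06] forearm tilt 49.3 j5 0.51
0.58 0.015 40 [0.15 2.25] forearm tilt 42.4 j5 0.04
0.58 0.015 50 [0.16 2.32] forearm tilt 37.7 j5 -0.22
0.58 0.015 60 [0.21 2.37] forearm tilt 32.0 j5 -0.49
0.62 0.015 20 [0.3  1.96] forearm tilt 50.4 j5 0.53
0.62 0.015 40 [0.23 2.15] forearm tilt 43.4 j5 0.06
0.62 0.015 50 [0.24 2.23] forearm tilt 38.7 j5 -0.2
0.62 0.015 60 [0.28 2.28] forearm tilt 33.4 j5 -0.46
0.69 0.015 20 [0.43 1.78] forearm tilt 53.1 j5 0.58
0.69 0.015 40 [0.36 1.98] forearm tilt 45.7 j5 0.1
0.69 0.015 50 [0.36 2.06] forearm tilt 41.2 j5 -0.15
0.69 0.015 60 [0.4  2.11] forearm tilt 36.3 j5 -0.41
```

```bash
python3 -m creep '0 0 0 0 0 -0.15 100; 0 0 0 0 0 -0.3 100; 0 0 0 0 0 -0.45 100; 0 0 0 0 0 -0.6 100; 0 0 0 0 0 -0.70 100'; python3 - <<'E'
from h import *
go([.465,.1025,.016],-2.2)
E
```

```text
clock: 18.55
ee_pos: [0.4564, 0.1025, 0.0998]
orientation: [-0.014, 0.014, 0.707, -0.707]
contact_force: [0.2, 0.1, 0.5]
grip_width: 0.086
t 18.55 at [0.4564 0.1025 0.0998] F [0.2 0.1 0.5] j [-0.02 -0.02  2.11  0.    1.05  1.59] w 0.086
shift cm [-0.86  8.38 -0.03] turn [ 0.    -0.002  0.   ] deg 0.1
```

```bash
python3 -m creep '0 3 0 0 0 0 100; 0 6 0 0 0 0 100; 0 8 0 0 0 0 100; -1 8.2 0 0 0 0 100; -2.2 8.2 0 0 0 0 100'; python3 -m creep '-0.8 0 0 0 0 0 100; -1.6 0 0 0 0 0 100; -2.4 0 0 0 0 0 100; -3.2 0 0 0 0 0 100; -4 0 0 0 0 0 100'; python3 -m creep '-0.8 0 0 0 0 0 100; -1.6 0 0 0 0 0 100; -2.4 0 0 0 0 0 100; -3.2 0 0 0 0 0 100; -4 0 0 0 0 0 100';python3 - <<'E'
from h import *
go([.565,.0995,.016],-2.2)
a=read_camera('top')[:,:,::-1];cv2.imwrite('pics/top12.png',a)
cv2.imwrite('pics/t12.png',cv2.resize(a[50:290,170:390],None,fx=2.5,fy=2.5,interpolation=cv2.INTER_CUBIC))
cv2.imwrite('pics/s12.png',cv2.resize(read_camera('side')[100:220,155:315,::-1],None,fx=5,fy=5,interpolation=cv2.INTER_CUBIC))
E
```

```text
clock: 19.05
ee_pos: [0.4774, 0.1017, 0.0165]
orientation: [0.014, -0.015, -0.707, 0.707]
contact_force: [0.2, 0.7, 0.7]
grip_width: 0.0855
clock: 19.55
ee_pos: [0.5157, 0.1004, 0.0169]
orientation: [-0.016, 0.012, 0.707, -0.707]
contact_force: [-9.2, 0.5, 6.3]
grip_width: 0.0853
clock: 20.05
ee_pos: [0.5558, 0.0988, 0.0169]
orientation: [-0.015, 0.013, 0.707, -0.707]
contact_force: [-8.6, 0.3, 5.2]
grip_width: 0.0855
t 20.05 at [0.5558 0.0988 0.0169] F [-8.6  0.3  5.2] j [-0.02  0.34  1.88  0.    0.92  1.59] w 0.0855
shift cm [-0.92  0.09 -0.11] turn [-0.    -0.001  0.004] deg 0.2
```

View pics/t12.png

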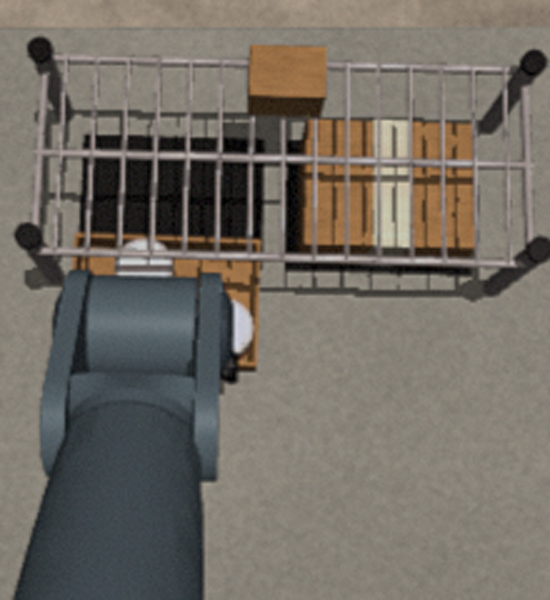

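View pics/s12.png

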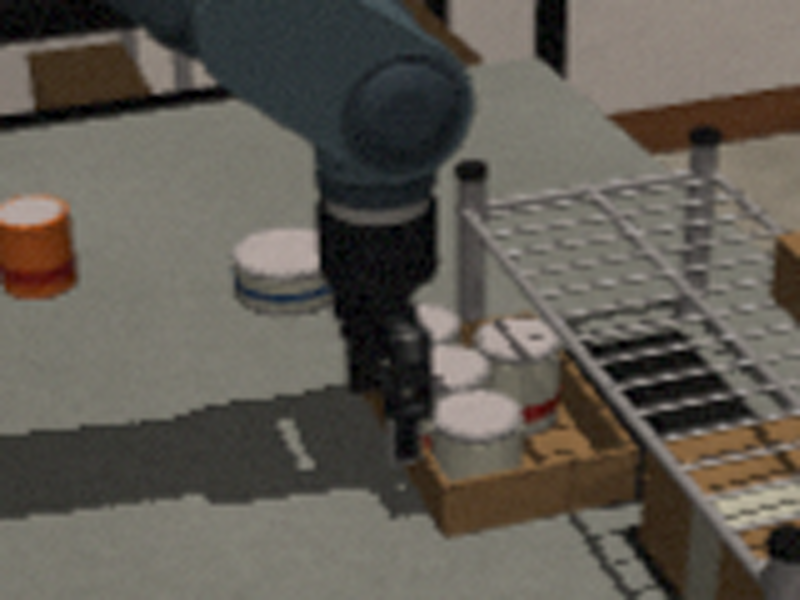

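Next I'll back off, rise, and lean the tool. Joint 5's lower limit blocks leaning past about 35° directly, so I'll swing the tool sideways around the forearm axis in free air to flip the wrist.

```bash
python3 -m creep '1 0 0 0 0 0 100; 2.5 0 0 0 0 0 100; 3 -3 0 0 0 0 100; 3 -7 0 0 0 0 100; 2.5 -11 0 0 0 0 100';python3 -m creep '0 -4 0 0 0 0 100; 0 -8 0 0 0 0.1 100; 0 -8 0 0 0 0.25 100; 0 -8 0 0 0 0.4 100; 0 -8 0 0 0 0.55 100'; python3 -m creep '0 0 0 0 0 0.1 100; 0 0 0 0 0 0.15 100;  0 0 0 0 0 0.15 100';  python3 - <<'E'
from h import *
go([.53,.10,.2],-2.2,40)
go([.53,.10,.2],8,45)
go([.53,.10,.2],-12,45)
E
```

```text
clock: 20.65
ee_pos: [0.5302, 0.0997, 0.1271]
orientation: [0.014, -0.014, -0.707, 0.707]
contact_force: [0.3, 0.2, -0.0]
grip_width: 0.0856
clock: 21.15
ee_pos: [0.5319, 0.0996, 0.2081]
orientation: [-0.182, -0.209, -0.676, 0.683]
contact_force: [-0.1, -0.2, 0.2]
grip_width: 0.0853
clock: 21.45
ee_pos: [0.5297, 0.0998, 0.2049]
orientation: [-0.229, -0.255, -0.659, 0.669]
contact_force: [-0.2, -1.2, -0.4]
grip_width: 0.0856
t 21.45 at [0.5297 0.0998 0.2049] F [-0.2 -1.2 -0.4] j [-0.02 -0.34  2.29 -0.03  0.5   1.61] w 0.0856
shift cm [ 0.29  0.39 -0.02] turn [-0.001 -0.001 -0.001] deg 0.1
t 21.45 at [0.5297 0.0998 0.2049] F [-0.2 -1.2 -0.4] j [-0.02 -0.34  2.29 -0.03  0.5   1.61] w 0.0856
shift cm [ 0.29  0.39 -0.02] turn [-0.121 -0.132  0.086] deg 11.4
t 21.45 at [0.5297 0.0998 0.2049] F [-0.2 -1.2 -0.4] j [-0.02 -0.34  2.29 -0.03  0.5   1.61] w 0.0856
shift cm [ 0.29  0.39 -0.02] turn [0.115 0.125 0.086] deg 10.9
```

```bash
cat >> h.py <<'E'
def wp(L,p):
    s=read_state();T=rot(s['orientation']);d=T.T@(np.array(p)-s['ee_pos'])*100;last=None
    print('j',np.round(s['joints'],2),'shift',d.round(2))
    for y,t in L:
        G=pose(y,t);r=R.from_matrix(T.T@G).as_rotvec()
        print((y,t),r.round(2),'step deg',None if last is None else round(np.degrees(np.linalg.norm(R.from_matrix(last.T@G).as_rotvec())),1));last=G
E
python3 - <<'E'
from h import *
wp([(-2,40),(6,43),(14,47),(20,52),(25,58),(28,65)],[.53,.1,.205])
E
```

```text
j [-0.02 -0.34  2.29 -0.03  0.5   1.61] shift [-0.03  0.01 -0.02]
(-2, 40) [-0. -0. -0.] step deg None
(6, 43) [-0.1  -0.11  0.05] step deg 8.5
(14, 47) [-0.2  -0.21  0.12] step deg 8.9
(20, 52) [-0.28 -0.27  0.21] step deg 7.8
(25, 58) [-0.36 -0.31  0.31] step deg 7.8
(28, 65) [-0.42 -0.32  0.43] step deg 7.6
```

```bash
python3 -m creep '0 0 0 -0.1 -0.11 0.05 100; 0 0 0 -0.2 -0.21 0.12 100; 0 0 0 -0.28 -0.27 0.21 100; 0 0 0 -0.36 -0.31 0.31 100; 0 0 0 -0.42 -0.32 0.43 100'; python3 - <<'E'
from h import *
go([.53,.10,.205],28,65)
wp([(28,65),(28,73),(24,80),(17,85),(9,87),(1,87),(-2,85)],[.53,.1,.205])
E
```

```text
clock: 21.95
ee_pos: [0.5302, 0.1018, 0.204]
orientation: [0.373, 0.208, 0.687, -0.588]
contact_force: [0.2, 0.3, -0.2]
grip_width: 0.0857
t 21.95 at [0.5302 0.1018 0.204 ] F [ 0.2  0.3 -0.2] j [-0.2  -0.4   2.39  0.83  0.51  0.51] w 0.0857
shift cm [-0.04 -0.13  0.16] turn [-0.167 -0.144  0.27 ] deg 20.0
j [-0.2  -0.4   2.39  0.83  0.51  0.51] shift [-0.04 -0.13  0.16]
(28, 65) [-0.17 -0.14  0.27] step deg None
(28, 73) [-0.18 -0.13  0.41] step deg 8.0
(24, 80) [-0.12 -0.09  0.53] step deg 8.1
(17, 85) [-0.01 -0.04  0.62] step deg 8.6
(9, 87) [0.12 0.01 0.66] step deg 8.2
(1, 87) [0.25 0.07 0.66] step deg 8.0
(-2, 85) [0.3  0.09 0.62] step deg 3.6
```

```bash
python3 -m creep '0 0 0 -0.08 -0.07 0.13 100; 0 0 0 -0.17 -0.14 0.27 100; 0 0 0 -0.17 -0.14 0.27 100; 0 0 0 -0.18 -0.13 0.41 100; 0 0 0 -0.18 -0.13 0.41 100'; python3 - <<'E'
from h import *
go([.53,.10,.205],28,73)
wp([(28,73),(24,80),(17,85),(9,87),(1,87),(-2,85)],[.53,.1,.205])
E
```

```text
clock: 22.45
ee_pos: [0.5304, 0.1017, 0.2043]
orientation: [0.542, 0.269, 0.656, -0.452]
contact_force: [0.9, -0.2, -0.9]
grip_width: 0.0854
t 22.45 at [0.5304 0.1017 0.2043] F [ 0.9 -0.2 -0.9] j [-0.4  -0.29  2.5   1.73  0.85 -0.59] w 0.0854
shift cm [-0.03 -0.13  0.13] turn [ 0.    -0.005  0.009] deg 0.6
j [-0.4  -0.29  2.5   1.73  0.85 -0.59] shift [-0.03 -0.13  0.13]
(28, 73) [ 0.   -0.    0.01] step deg None
(24, 80) [0.07 0.01 0.13] step deg 8.1
(17, 85) [0.19 0.03 0.22] step deg 8.6
(9, 87) [0.33 0.05 0.25] step deg 8.2
(1, 87) [0.46 0.08 0.25] step deg 8.0
(-2, 85) [0.51 0.1  0.22] step deg 3.6
```

```bash
python3 - <<'E'
from h import *
wp([(28,73),(22,78),(14,80),(6,80),(-2,80)],[.56,.1,.205])
E
```

```text
j [-0.4  -0.29  2.5   1.73  0.85 -0.59] shift [-0.84  2.39  1.53]
(28, 73) [ 0.   -0.    0.01] step deg None
(22, 78) [0.1  0.02 0.1 ] step deg 7.8
(14, 80) [0.24 0.05 0.13] step deg 8.2
(6, 80) [0.37 0.09 0.13] step deg 8.0
(-2, 80) [0.51 0.12 0.13] step deg 8.0
```

```bash
python3 -m creep '-0.8 2.4 1.5 0 0 0 100; -0.8 2.4 1.5 0.1 0.02 0.1 100; -0.8 2.4 1.5 0.24 0.05 0.13 100; -0.8 2.4 1.5 0.37 0.09 0.13 100; -0.8 2.4 1.5 0.51 0.12 0.13 100'; python3 - <<'E'
from h import *
go([.56,.10,.205],-2,80)
go([.55,.10,.10],-1.8,60)
E
```

```text
clock: 22.95
ee_pos: [0.5618, 0.1006, 0.2064]
orientation: [0.492, 0.417, 0.569, -0.51]
contact_force: [0.9, -0.9, 0.2]
grip_width: 0.0855
t 22.95 at [0.5618 0.1006 0.2064] F [ 0.9 -0.9  0.2] j [-0.15 -0.17  2.49  2.66  0.63 -1.22] w 0.0855
shift cm [ 0.17 -0.16  0.03] turn [ 0.167  0.034 -0.003] deg 9.8
t 22.95 at [0.5618 0.1006 0.2064] F [ 0.9 -0.9  0.2] j [-0.15 -0.17  2.49  2.66  0.63 -1.22] w 0.0855
shift cm [10.68  0.66 -0.15] turn [ 0.156  0.061 -0.351] deg 22.3
```

```bash
python3 -m creep '0 0 0 0.1 0.02 0 100; 0 0 0 0.17 0.03 0 100; 0 0 0 0.17 0.03 0 100'; python3 - <<'E'
from h import *
go([.53,.10,.11],-2,72)
go([.53,.10,.11],-2,68)
E
```

```text
clock: 23.25
ee_pos: [0.5622, 0.1016, 0.2072]
orientation: [-0.447, -0.464, -0.532, 0.549]
contact_force: [-0.8, 0.6, 0.3]
grip_width: 0.0852
t 23.25 at [0.5622 0.1016 0.2072] F [-0.8  0.6  0.3] j [-0.01 -0.13  2.46  3.19  0.59 -1.61] w 0.0852
shift cm [10.13 -1.53  0.24] turn [-0.     0.004 -0.144] deg 8.3
t 23.25 at [0.5622 0.1016 0.2072] F [-0.8  0.6  0.3] j [-0.01 -0.13  2.46  3.19  0.59 -1.61] w 0.0852
shift cm [10.13 -1.53  0.24] turn [-0.     0.004 -0.214] deg 12.3
```

```bash
python3 -m creep '2.5 -0.4 0.1 0 0 -0.03 100; 5 -0.8 0.2 0 0 -0.08 100; 7.5 -1 0.2 0 0 -0.15 100; 10 -1 0.2 0 0 -0.2 100; 10 -1 0.2 0 0 -0.21 100'; python3 - <<'E'
from h import *
go([.535,.0997,.018],-2.0,58)
for n in('side','wrist'):cv2.imwrite(f'pics/{n}13.png',read_camera(n)[:,:,::-1])
E
```

```text
clock: 23.75
ee_pos: [0.5331, 0.0989, 0.1063]
orientation: [-0.385, -0.403, -0.579, 0.595]
contact_force: [-0.1, 0.4, 0.2]
grip_width: 0.0852
t 23.75 at [0.5331 0.0989 0.1063] F [-0.1  0.4  0.2] j [-0.02  0.    2.48  3.18  0.53 -1.6 ] w 0.0852
shift cm [ 8.1   3.51 -0.12] turn [-0.001  0.004 -0.17 ] deg 9.7
```

View pics/side13.png

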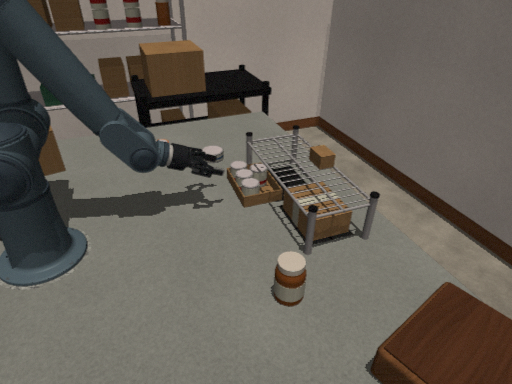

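View pics/wrist13.png

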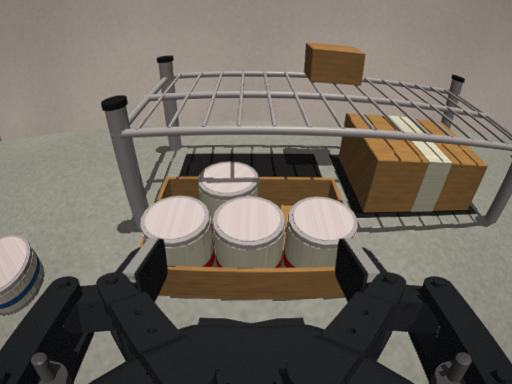

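The wrist flipped (joint 4 ≈ π). The wrist view now looks under the shelf: the tray is between the left leg at (125,170) and the carton at (420,165), with all four cans upright. Lowering to push height.

```bash
python3 -m creep '2 0.9 0 0 0 -0.04 100; 4 1.8 0 0 0 -0.08 100; 6 2.6 0 0 0 -0.13 100; 7.5 3.2 0 0 0 -0.17 100; 8 3.4 0 0 0 -0.17 100'; python3 - <<'E'
from h import *
go([.545,.0997,.018],-2.0,58)
cv2.imwrite('pics/s14.png',cv2.resize(read_camera('side')[100:220,155:315,::-1],None,fx=5,fy=5,interpolation=cv2.INTER_CUBIC))
E
```

```text
clock: 24.35
ee_pos: [0.5375, 0.0987, 0.0231]
orientation: [-0.336, -0.355, -0.61, 0.624]
contact_force: [0.7, 0.1, -0.7]
grip_width: 0.0852
t 24.35 at [0.5375 0.0987 0.0231] F [ 0.7  0.1 -0.7] j [-0.02  0.23  2.4   3.17  0.5  -1.59] w 0.0852
shift cm [ 0.04  0.9  -0.13] turn [-0.001  0.004 -0.009] deg 0.6
```

View pics/s14.png

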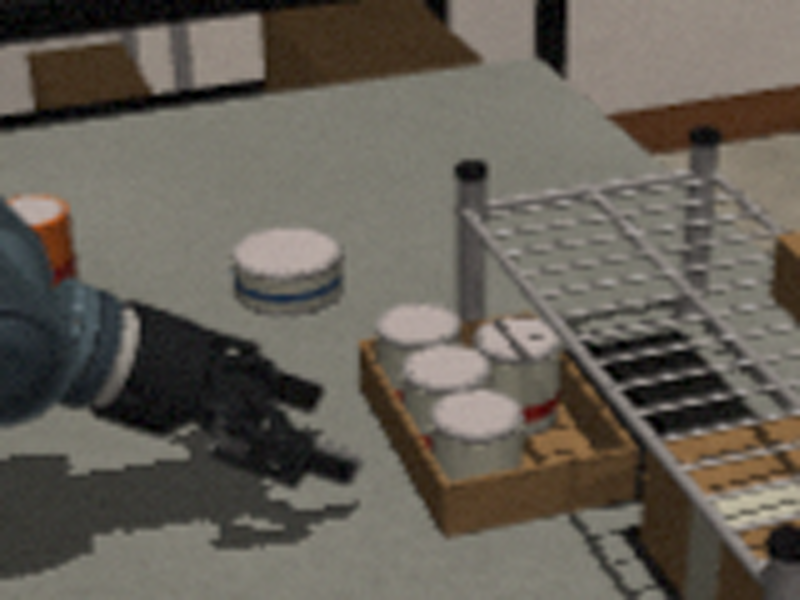

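```bash
python3 - <<'E'
from h import *
m=camera_model('top');a=np.ascontiguousarray(read_camera('top')[:,:,::-1]);cv2.imwrite('pics/top14.png',a)
C,p=tray_top(a,m,135,215,170,310)
F=sorted(C,key=lambda c:c[0])[:3];F=sorted(F,key=lambda c:-c[1]);d=F[0]-F[2];yaw=np.arctan2(-d[0],d[1]);print('yaw',np.degrees(yaw))
mid=np.mean(F,0)+.0315*np.array([np.cos(yaw),np.sin(yaw)]);print('centre by cans',mid.round(4),(rel(mid)*1000).round(1))
cv2.imwrite('pics/t14.png',cv2.resize(a[50:230,170:390],None,fx=3.3,fy=3.3,interpolation=cv2.INTER_CUBIC))
E
```

```text
lids [[0.6054, 0.1585], [0.6029, 0.0979], [0.6003, 0.0372]]
rect [[0.5673, 0.1927], [0.677, 0.1925], [0.671, 0.0005], [0.5615, 0.0046]] [0.6192 0.0976]
yaw -2.4438708725704767
centre by cans [0.6343 0.0965] [-112.8    1.3]
```

View pics/t14.png

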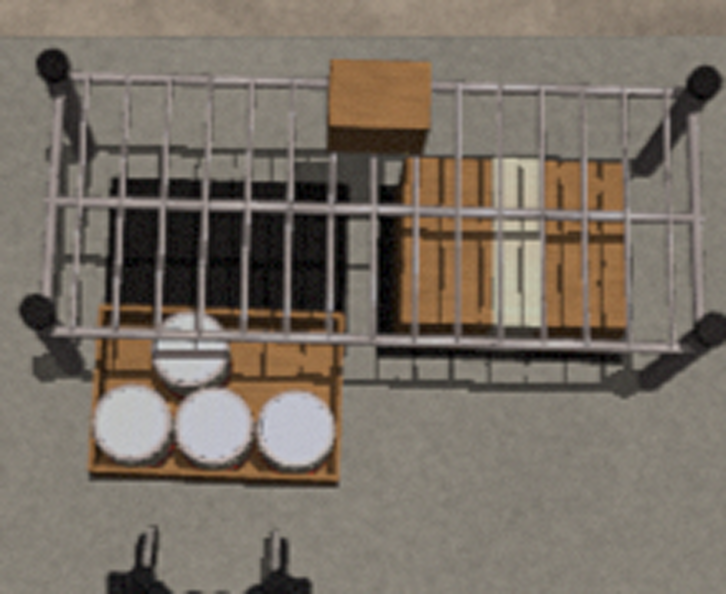

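```bash
cat >> h.py <<'E'
def fw(L,yaw,tilt,dirdeg,z):
    # forward distances (m) from the present TCP along world heading dirdeg
    s=read_state();T=rot(s['orientation']);e=np.array(s['ee_pos']);r=R.from_matrix(T.T@pose(yaw,tilt)).as_rotvec()
    print('t',round(s['clock'],2),'at',e.round(4),'F',np.round(s['contact_force'],1),'turn',r.round(3),'j',np.round(s['joints'],2))
    for d in L:
        p=e+d*np.array([np.cos(np.radians(dirdeg)),np.sin(np.radians(dirdeg)),0]);p[2]=z;print(d,(T.T@(p-e)*100).round(2))
E
python3 -c "
from h import *
fw([.01,.02,.03,.036,.042],-2.4,57,-2.4,.017)"
```

```text
t 24.45 at [0.5364 0.0988 0.0225] F [ 0.4  0.  -0.9] turn [ 0.005  0.008 -0.025] j [-0.02  0.23  2.4   3.17  0.5  -1.59]
0.01 [-0.05  1.14  0.01]
0.02 [-0.58  1.99  0.01]
0.03 [-1.1   2.84  0.02]
0.036 [-1.41  3.36  0.03]
0.042 [-1.73  3.87  0.03]
```

```bash
python3 -m creep '-0.05 1.1 0 0.005 0.01 0 100; -0.6 2 0 0.005 0.01 0 100; -1.1 2.85 0 0.005 0.01 0 100; -1.4 3.35 0 0.005 0.01 0 100; -1.75 3.9 0 0.005 0.01 0 100'; python3 -c "
from h import *
fw([.008,.016,.024,.032,.040,.05],-2.4,58,-2.4,.017)"
```

```text
clock: 24.95
ee_pos: [0.5787, 0.0976, 0.017]
orientation: [-0.331, -0.358, -0.61, 0.624]
contact_force: [-10.8, -0.6, 8.2]
grip_width: 0.0853
t 24.95 at [0.5787 0.0976 0.017 ] F [-10.8  -0.6   8.2] turn [ 0.    -0.002 -0.007] j [-0.02  0.31  2.3   3.19  0.49 -1.6 ]
0.008 [-0.42  0.68 -0.  ]
0.016 [-0.84  1.36 -0.  ]
0.024 [-1.26  2.04 -0.  ]
0.032 [-1.68  2.73 -0.  ]
0.04 [-2.1   3.41 -0.  ]
0.05 [-2.62  4.26 -0.  ]
```

```bash
python3 -m creep '-0.4 0.7 0 0 0 0 100; -0.85 1.35 0 0 0 0 100; -1.25 2.05 0 0 0 0 100; -1.7 2.75 0 0 0 0 100; -2.1 3.4 0 0 0 0 100'; python3 - <<'E'
from h import *
fw([.008,.016,.024,.032,.040,.05],-1.6,58,-1.6,.017)
m=camera_model('top');a=np.ascontiguousarray(read_camera('top')[:,:,::-1]);cv2.imwrite('pics/top15.png',a)
cv2.imwrite('pics/wrist15.png',read_camera('wrist')[:,:,::-1])
cv2.imwrite('pics/t15.png',cv2.resize(a[50:230,170:390],None,fx=3.3,fy=3.3,interpolation=cv2.INTER_CUBIC))
cv2.imwrite('pics/s15.png',cv2.resize(read_camera('side')[100:220,195:355,::-1],None,fx=5,fy=5,interpolation=cv2.INTER_CUBIC))
C,p=tray_top(a,m,125,215,170,310)
F=sorted(C,key=lambda c:c[0])[:3];F=sorted(F,key=lambda c:-c[1]);d=F[0]-F[2];yaw=np.arctan2(-d[0],d[1]);print('yaw',np.degrees(yaw))
mid=np.mean(F,0)+.0315*np.array([np.cos(yaw),np.sin(yaw)]);print('centre by cans',mid.round(4),(rel(mid)*1000).round(1))
E
```

```text
clock: 25.45
ee_pos: [0.6176, 0.096, 0.0162]
orientation: [-0.331, -0.358, -0.611, 0.624]
contact_force: [-8.0, 0.4, 5.3]
grip_width: 0.0852
t 25.45 at [0.6176 0.096  0.0162] F [-8.   0.4  5.3] turn [-0.012 -0.009 -0.005] j [-0.02  0.37  2.21  3.19  0.45 -1.6 ]
0.008 [-0.49  0.64 -0.01]
0.016 [-0.91  1.32 -0.02]
0.024 [-1.33  2.   -0.04]
0.032 [-1.75  2.68 -0.05]
0.04 [-2.17  3.36 -0.06]
0.05 [-2.7   4.21 -0.07]
lids [[0.6386, 0.1573], [0.6368, 0.0967], [0.6342, 0.0359]]
rect [[0.6036, 0.1908], [0.6738, 0.1917], [0.671, 0.0018], [0.601, 0.0033]] [0.6374 0.0969]
yaw -2.068778936738431
centre by cans [0.668  0.0955] [-79.1   1.2]
```

View pics/t15.png

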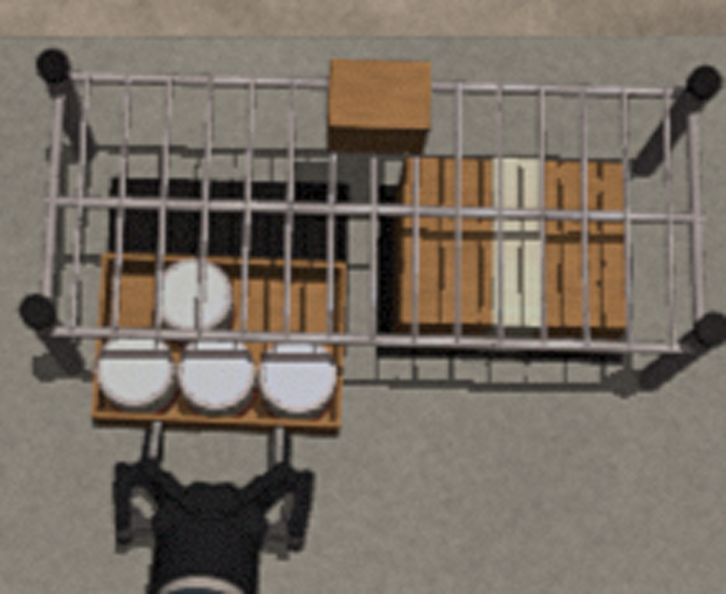

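View pics/s15.png

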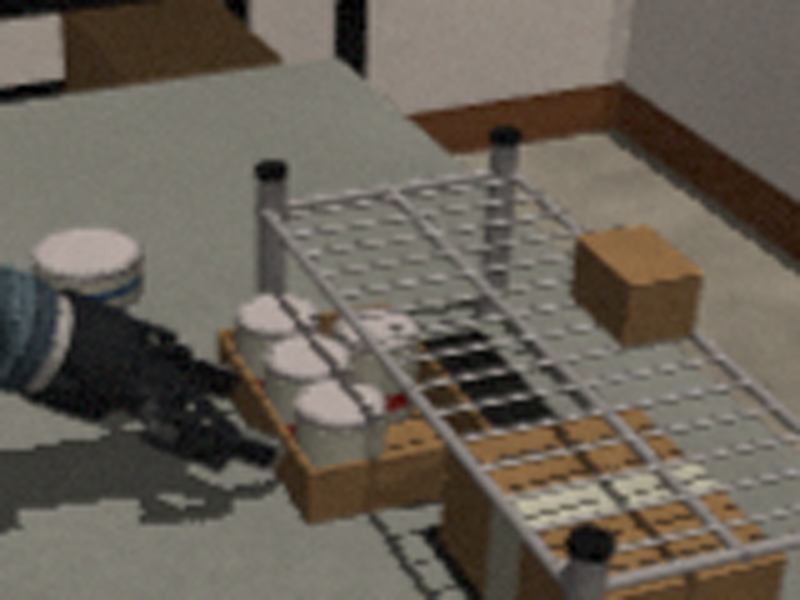

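View pics/wrist15.png

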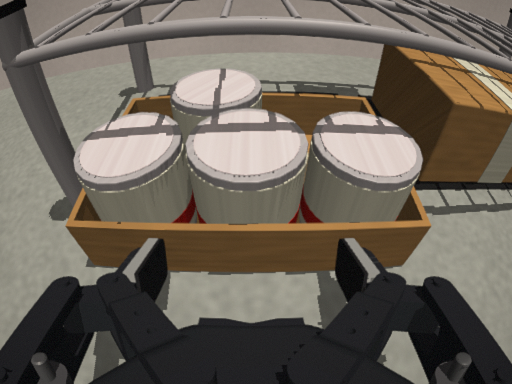

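```bash
python3 - <<'E'
from h import *
m=camera_model('top')
def f(L,Rr,k=3.3,off=(170,50)):
    P=[onto(m,*(np.array(p)/k+off-.35),.04)[:2] for p in(L,Rr)];d=P[0]-P[1];y=np.arctan2(-d[0],d[1]);mid=(P[0]+P[1])/2
    c=mid+.065*np.array([np.cos(y),np.sin(y)]);print(np.round(P,4).tolist(),np.linalg.norm(d).round(4),'yaw',np.degrees(y).round(2),'c',c.round(4),'rel',(rel(c)*1000).round(1))
f((94,425),(340,432));f((90,477),(338,485))
f((103,254),(347,262))
E
```

```text
[[0.6081, 0.19], [0.6027, 0.0037]] 0.1863 yaw -1.66 c [0.6703 0.095 ] rel [-76.7   0.7]
[[0.5682, 0.1919], [0.5621, 0.0056]] 0.1864 yaw -1.86 c [0.6301 0.0966] rel [-116.9    1.3]
[[0.7435, 0.1867], [0.737, -0.0028]] 0.1896 yaw -1.97 c [0.8052 0.0897] rel [58.2 -0.7]
```

```bash
python3 -m creep '-0.45 0.65 0 -0.006 -0.005 0 100; -0.9 1.3 0 -0.012 -0.009 0 100; -1.3 2 0 -0.012 -0.009 0 100; -1.75 2.7 0 -0.012 -0.009 0 100; -2.15 3.35 -0.05 -0.012 -0.009 0 100'; python3 - <<'E'
from h import *
fw([.008,.016,.020,.024,.03],-1.6,58,-1.6,.017)
cv2.imwrite('pics/wrist16.png',read_camera('wrist')[:,:,::-1])
cv2.imwrite('pics/s16.png',cv2.resize(read_camera('side')[100:220,195:355,::-1],None,fx=5,fy=5,interpolation=cv2.INTER_CUBIC))
E
```

```text
clock: 26.1
ee_pos: [0.6575, 0.0945, 0.0163]
orientation: [-0.335, -0.353, -0.613, 0.623]
contact_force: [-3.4, -0.3, -1.0]
grip_width: 0.0856
t 26.1 at [0.6575 0.0945 0.0163] F [-3.4 -0.3 -1. ] turn [-0.    -0.001 -0.004] j [-0.03  0.42  2.12  3.14  0.41 -1.57]
0.008 [-0.48  0.64 -0.  ]
0.016 [-0.9   1.32 -0.  ]
0.02 [-1.11  1.66 -0.  ]
0.024 [-1.32  2.   -0.  ]
0.03 [-1.64  2.51 -0.  ]
```

View pics/s16.png

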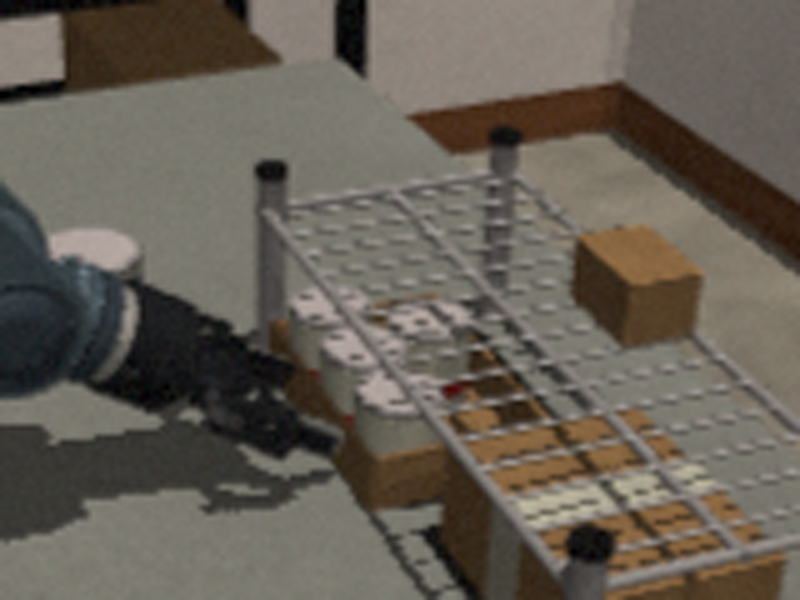

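View pics/wrist16.png

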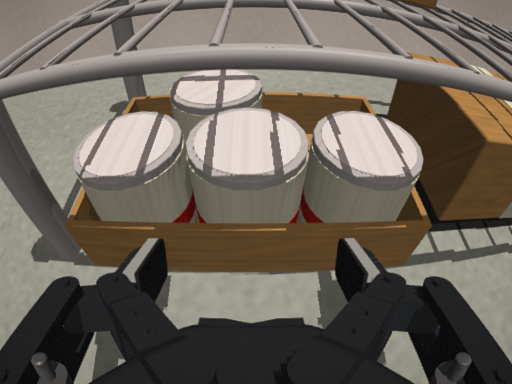

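```bash
python3 -m creep '-0.35 0.55 0 0 0 0 100; -0.7 1.1 0 0 0 0 100; -1 1.6 0 0 0 0 100; -1.3 2.0 0 0 0 0 100; -1.3 2.0 0 0 0 0 100'; python3 - <<'E'
from h import *
fw([.004,.008,.012,.016],-1.6,58,-1.6,.017)
m=camera_model('top');a=np.ascontiguousarray(read_camera('top')[:,:,::-1]);cv2.imwrite('pics/top17.png',a)
cv2.imwrite('pics/wrist17.png',read_camera('wrist')[:,:,::-1])
cv2.imwrite('pics/t17.png',cv2.resize(a[70:190,175:305],None,fx=5,fy=5,interpolation=cv2.INTER_CUBIC))
E
```

```text
clock: 26.7
ee_pos: [0.6824, 0.0939, 0.0183]
orientation: [-0.336, -0.354, -0.612, 0.622]
contact_force: [-0.6, -0.0, -0.7]
grip_width: 0.0855
t 26.7 at [0.6824 0.0939 0.0183] F [-0.6 -0.  -0.7] turn [ 0.    -0.    -0.007] j [-0.03  0.45  2.06  3.14  0.39 -1.57]
0.004 [-0.1   0.41 -0.  ]
0.008 [-0.31  0.75 -0.  ]
0.012 [-0.52  1.09 -0.  ]
0.016 [-0.73  1.43 -0.  ]
```

View pics/t17.png

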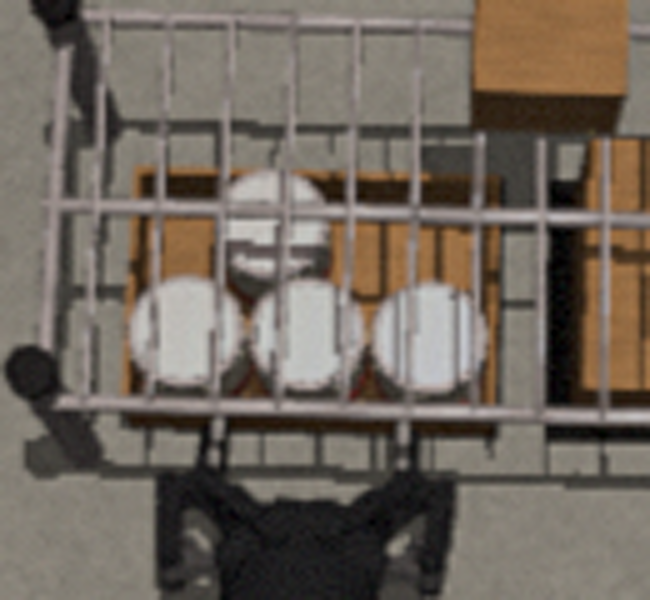

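View pics/wrist17.png

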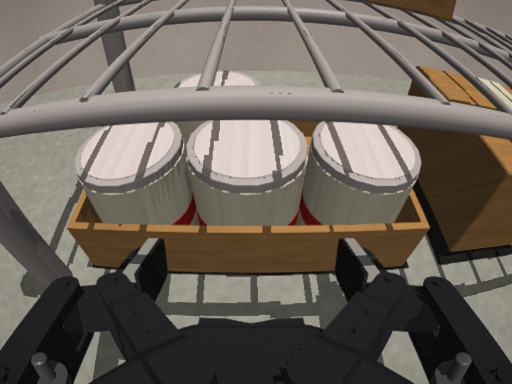

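```bash
python3 - <<'E'
from h import *
m=camera_model('top')
k=5;off=np.array((175,70))
g=lambda p,z:onto(m,*(np.array(p)/k+off-.4),z)[:2]
B=[g((136,170),.04),g((500,176),.04)];d=B[0]-B[1];y=np.arctan2(-d[0],d[1]);c=(B[0]+B[1])/2-.065*np.array([np.cos(y),np.sin(y)])
print('back',np.round(B,4).tolist(),np.degrees(y),'c',c.round(4),(rel(c)*1000).round(1))
F=[g(p,.066) for p in((186,331),(307,334),(430,338))];d=F[0]-F[2];y=np.arctan2(-d[0],d[1]);c=np.mean(F,0)+.0315*np.array([np.cos(y),np.sin(y)])
print('lids',np.round(F,4).tolist(),np.degrees(y),'c',c.round(4),(rel(c)*1000).round(1))
print('loose',g((277,228),.066))
# side gap to left leg and carton
w=camera_model('wrist')
fl=wonto(w,72,229,.04);fr=wonto(w,425,229,.04);print('wrist rim front',fl.round(4),fr.round(4)); c=(fl+fr)[:2]/2; d=(fl-fr)[:2];y=np.arctan2(-d[0],d[1]);c=c+.065*np.array([np.cos(y),np.sin(y)]);print(np.degrees(y),c.round(4),(rel(c)*1000).round(1))
E
```

```text
back [[0.8059, 0.1859], [0.8026, -0.0028]] -1.0068456104401067 c [0.7392 0.0927] [-7.8  0.3]
lids [[0.7106, 0.1549], [0.709, 0.0949], [0.707, 0.034]] -1.7133012282628917 c [0.7404 0.0937] [-6.7  1.4]
loose [0.76426439 0.11047728]
wrist rim front [0.6757 0.187  0.04  ] [0.671  0.0067 0.04  ]
-1.4823765802091906 [0.7383 0.0952] [-8.8  2.8]
```

```bash
python3 -m creep '-0.15 0.25 0 0 0 0 100; -0.3 0.45 0 0 0 0 100; -0.4 0.62 0 0 0 0 100; -0.4 0.62 0 0 0 0 100; -0.4 0.62 0 0 0 0 100'; python3 - <<'E'
from h import *
fw([-.03],-1.6,58,-1.6,.018)
a=np.ascontiguousarray(read_camera('top')[:,:,::-1]);cv2.imwrite('pics/top18.png',a)
cv2.imwrite('pics/wrist18.png',read_camera('wrist')[:,:,::-1])
cv2.imwrite('pics/t18.png',cv2.resize(a[70:190,175:305],None,fx=5,fy=5,interpolation=cv2.INTER_CUBIC))
E
```

```text
clock: 27.3
ee_pos: [0.6894, 0.0938, 0.0184]
orientation: [-0.336, -0.354, -0.612, 0.622]
contact_force: [-4.5, 0.5, 1.4]
grip_width: 0.0854
t 27.3 at [0.6894 0.0938 0.0184] F [-4.5  0.5  1.4] turn [ 0.    -0.    -0.007] j [-0.03  0.46  2.05  3.14  0.39 -1.57]
-0.03 [ 1.61 -2.53  0.  ]
```

View pics/t18.png

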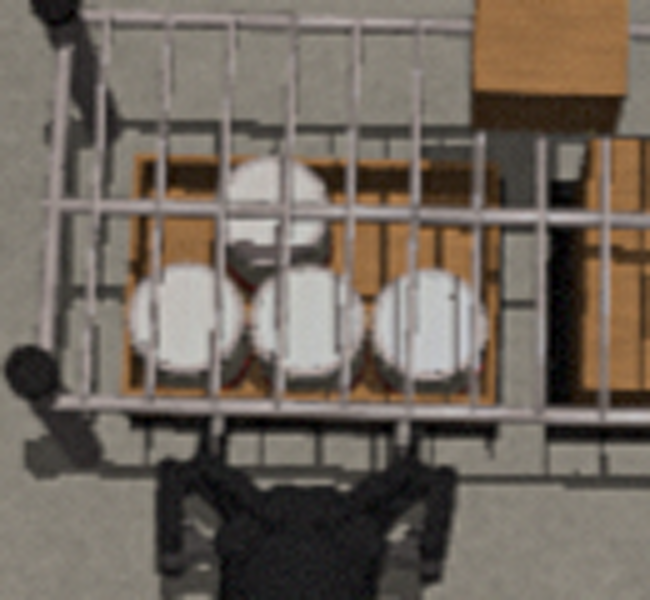

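View pics/wrist18.png

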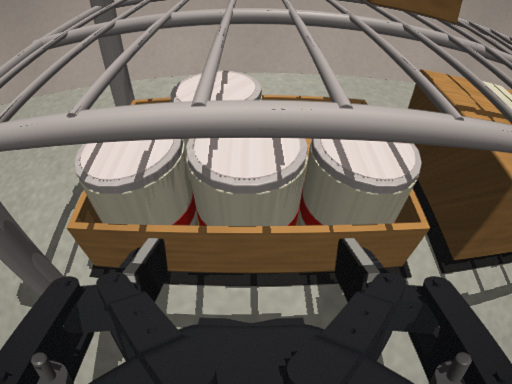

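```bash
python3 - <<'E'
from h import *
m=camera_model('top')
k=5;off=np.array((175,70))
g=lambda p,z:onto(m,*(np.array(p)/k+off-.4),z)[:2]
B=[g((137,156),.04),g((500,162),.04)];d=B[0]-B[1];y=np.arctan2(-d[0],d[1]);c=(B[0]+B[1])/2-.065*np.array([np.cos(y),np.sin(y)])
print('back',np.round(B,4).tolist(),np.degrees(y),'c',c.round(4),(rel(c)*1000).round(1))
F=[g(p,.066) for p in((187,318),(307,322),(429,325))];d=F[0]-F[2];y=np.arctan2(-d[0],d[1]);c=np.mean(F,0)+.0315*np.array([np.cos(y),np.sin(y)])
print('lids',np.degrees(y),'c',c.round(4),(rel(c)*1000).round(1))
a=cv2.imread('pics/wrist18.png');cv2.imwrite('pics/w18c.png',cv2.resize(a[210:300,60:260],None,fx=4,fy=4,interpolation=cv2.INTER_CUBIC));cv2.imwrite('pics/w18d.png',cv2.resize(a[210:300,250:450],None,fx=4,fy=4,interpolation=cv2.INTER_CUBIC))
E
```

```text
back [[0.8136, 0.1856], [0.8102, -0.0029]] -1.0113976900145956 c [0.7469 0.0925] [-0.1  0.4]
lids -1.7299804240930323 c [0.7469 0.0937] [-0.2  1.6]
```

View pics/w18c.png

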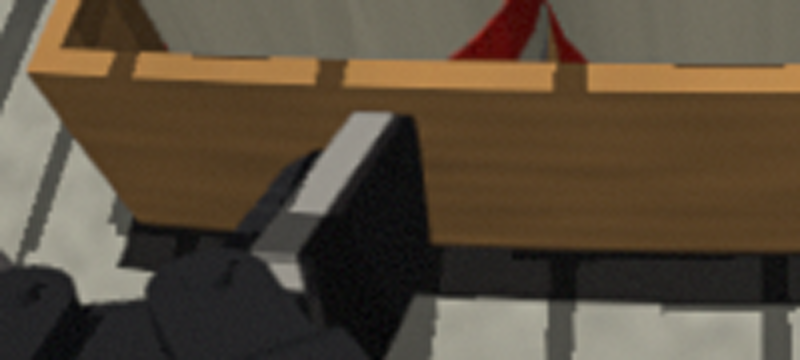

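View pics/w18d.png

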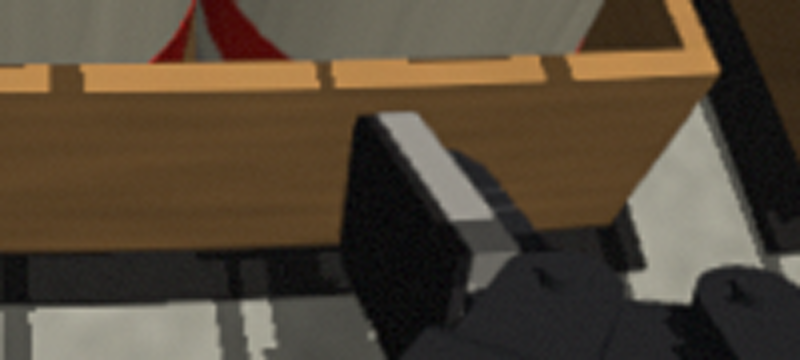

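```bash
python3 - <<'E'
from h import *
w=camera_model('wrist')
g=lambda p,x0,z:wonto(w,p[0]/4+x0-.4,p[1]/4+210-.4,z)[:2]
for n,p,x0 in(('liner FL',(122,266),60),('liner FR',(643,268),250),('tray FL',(135,222),60),('tray FR',(610,226),250),('liner mid',(560,302),60),('tray mid',(560,250),60),('liner midR',(200,299),250),('tray midR',(200,249),250)):
    P=g(p,x0,.001);print(n,P.round(4),(rel(P)*1000).round(1))
E
```

```text
liner FL [0.6758 0.1922] [-74.   98.1]
liner FR [ 6.704e-01 -4.000e-04] [-74.  -94.6]
tray FL [0.6836 0.1921] [-66.2  98.2]
tray FR [0.6783 0.003 ] [-66.2 -91. ]
liner mid [0.6734 0.1235] [-74.5  29.3]
tray mid [0.6815 0.124 ] [-66.3  30.1]
liner midR [0.6724 0.0687] [-73.9 -25.5]
tray midR [0.6802 0.0678] [-66.  -26.2]
```

Relative to its liner, the tray's front is 8.0 mm behind the liner's front (ideal 8), it sits about 1.9 mm off middle, and it is parallel. Withdrawing.

```bash
python3 -m creep '0.5 -0.8 0 0 0 0 100; 1.6 -2.5 0 0 0 0 100; 3 -4.8 0 0 0 0 100; 4.5 -7.2 0 0 0 0 100; 5.5 -8.8 0 0 0 0 100'; python3 -c "
from h import *
go([.56,.10,.12],-1.6,65)"
```

```text
clock: 27.9
ee_pos: [0.5836, 0.0966, 0.0172]
orientation: [-0.336, -0.353, -0.613, 0.622]
contact_force: [-0.5, 0.2, -1.5]
grip_width: 0.0855
t 27.9 at [0.5836 0.0966 0.0172] F [-0.5  0.2 -1.5] j [-0.03  0.31  2.29  3.14  0.48 -1.57] w 0.0855
shift cm [-7.5  -7.41 -0.28] turn [-0.    -0.001  0.116] deg 6.7
```

```bash
python3 -m creep '-2 -2 0 0 0 0.03 100; -4 -4 0 0 0 0.07 100; -6 -6 0 0 0 0.1 100; -7 -7 0 0 0 0.12 100; -7 -7 0 0 0 0.12 100'; python3 - <<'E'
from h import *
s=read_state();print(s['clock'],np.round(s['contact_force'],1),np.round(s['ee_pos'],3))
a=np.ascontiguousarray(read_camera('top')[:,:,::-1]);cv2.imwrite('pics/top19.png',a)
cv2.imwrite('pics/side19.png',read_camera('side')[:,:,::-1]);cv2.imwrite('pics/wrist19.png',read_camera('wrist')[:,:,::-1])
m=camera_model('top');g=a.astype(int);w=(g.min(2)>150).astype(np.uint8);n,l,st,ce=cv2.connectedComponentsWithStats(w,connectivity=4)
for i in range(1,n):
    if st[i,4]>150: print(ce[i].round(1),st[i,4])
cv2.imwrite('pics/t19.png',cv2.resize(a[70:190,175:305],None,fx=5,fy=5,interpolation=cv2.INTER_CUBIC))
E
```

```text
clock: 28.4
ee_pos: [0.5631, 0.0972, 0.1161]
orientation: [-0.374, -0.391, -0.589, 0.6]
contact_force: [0.1, 0.4, 0.2]
grip_width: 0.0855
28.4 [0.1 0.4 0.2] [0.563 0.097 0.116]
[213.  132.7] 240
[236.6 133.9] 190
[261.2 134.7] 163
[132.1 194.5] 733
[430.9 201.2] 520
[ 88.4 268.5] 337
```

View pics/t19.png

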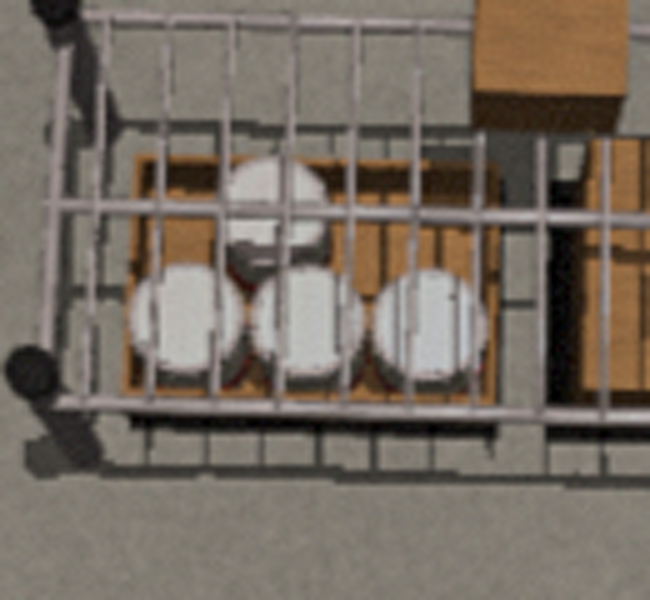

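View pics/side19.png

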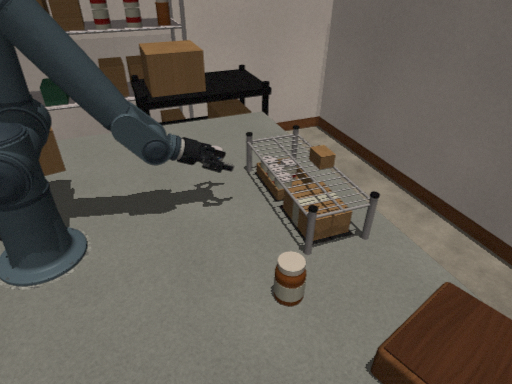

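View pics/wrist19.png

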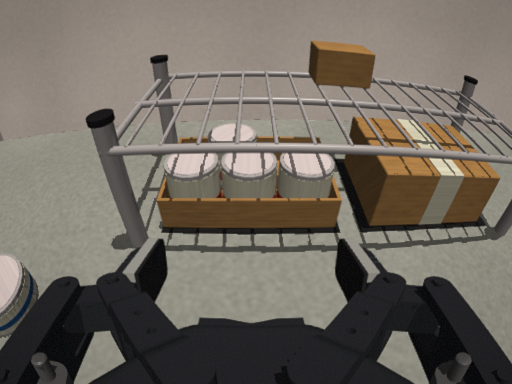

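The tray sits under the shelf, unchanged after I withdrew, with all four cans upright. The tin, jar, orange can and carton are where they started, and the force reads zero. Handing in.

```bash
python3 -c "
from station import *
print(job_done())"
```

```text
the job is handed in; nothing more can be done
None
```

I set the loose white can with the red band upright in the tray's back row, about 2 cm left of its middle. I then slid the tray under the shelf into the empty bay and handed the job in at about 28.6 s of the 72 s.

**How it was moved:** I first pushed the tray sideways with both fingers on its right wall. I pushed it in from the front, and did the last part with the fingers leaning forward about 58° so the gripper body stayed clear of the deck. The tray was never lifted.

**Last checks:**
- **Depth:** the tray's front is 8 mm behind the liner's front edge, which puts it about 3 cm behind the shelf's front edge.
- **Middling:** two top-view readings put the tray 0.4 and 1.6 mm left of the bay's middle. The wrist view put it 1.9 mm left of the liner's middle.
- **Squareness:** the front-can line is within 0.2° of square. The back-edge reading differed by about 0.6°, but part of that edge is hidden by the shelf wires.
- **Other objects:** the tin, jar and orange look-alike gave the same pixel positions as at the start. By eye, the carton in the other bay had not moved.
- **Contact:** the robot was clear of everything and the force reading was about zero. The tray and cans had not shifted after I withdrew.

Midway I moved the raised tool the wrong way, toward the shelf. The readings showed no contact, and I moved it back.

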